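Zero the light detector with a tuning tool

ROBOT

A 7-joint arm with a two-finger parallel gripper is mounted at the origin on a cart in front of the work surface, level with it; the furniture and walls round the work are solid. World frame = base frame: x ahead of the robot, y to its left, z up, the work surface at z = 0. Lengths are in m, angles in rad, forces in N, time in s.
With the tool pointing down it reaches from about 0.4 to 0.85 m from the base axis. Payload 10.4 kg.
Tool frame: the origin (TCP) lies on the centre line of the jaws, within the pads' length; the fingertips stand 11 mm ahead of it and the grasp point (between the pads) lies 8 mm behind it (tip_reach is the distance from the TCP to the fingertips, in m); z points along the fingers, y is the line along which they close (so a half turn about z gives the same grasp; the last joint's range is limited). The gripper opens to 85 mm and grips with 20 to 120 N. Pads are 22 mm wide; open, the fingers measure 114 mm over their backs; the gripper's body (76 mm by 85 mm) begins 54 mm behind the grasp point. The pads swing forward as they close: fully open they stand 13 mm farther back than shut.
Start: joints at [1.235, 0.332, -0.065, 1.46, 0.022, 1.35, -0.088], TCP at [0.192, -0.595, 0.242] pointing down, gripper open.
Joint ranges: [-2.6, 2.6], [-0.5, 2.12], [-1.47, 1.34], [0.16, 2.42], [-1.27, 4.41], [0.06, 2.06], [-2.6, 2.6]. Speed limits (rad/s): [2.22, 2.22, 2.79, 2.79, 3.14, 3.14, 3.14].

INTERFACE

Orientations are given as a unit quaternion [x, y, z, w].
In Python, from workcell import get_obs, camera, hand_in, tip_reach gives the robot as it stands. The module is installed in compiled form; this text tells all that it offers.
- The arm moves only by the tool move_arm, never from a script. Its argument "plan" is a list of rows, each an object with "delta_pos": the shift along the tool's x, y, z in m, a list of three; "turn": the turn, a rotation vector about the tool's x, y, z in rad, a list of three; "fingers": the closure, from 0 (fully open) to 1 (shut). A call has 1 to 12 rows; each row is the pose to reach, as a shift and turn from the pose commanded when the call began, along the tool's axes at that moment; what a row does not reach only later rows make up. A row lasts 1/8 s, in which the tool goes at most 62.5 mm and 10.7 degrees, less where a joint would pass 70% of its speed; a pose out of reach is approached as far as the arm can. A call with a gripper value outside its range is refused whole. The fingers move at their own pace and stop on an object; "force" is the grip in N (left out, the last holds). Time passes only in rows, so rows that repeat a pose let the fingers close. It gives the time, the measured TCP pose, the force, the opening and the grip force at its end, in the units of the state.
- get_obs(): the state, without advancing time (a new reading comes with each control period).
- camera(name): name is "side" or "top" or "wrist"; returns a dict with "color" (400x640x3 uint8, red, green, blue), "range_z" (400x640 float32, m along the optical axis (not along the pixel's ray), 0 where there is no reading), "fx", "fy", "cx", "cy" (pixels), "k1" (the pictures are not rectified: a ray, as slopes to the right and down, at radius r is drawn at 1 + k1 r^2 times it, then the intrinsics apply), "R" (3x3) and "t" (3): a world point X has camera coordinates R X + t; the wrist camera has in their place "tool_from_camera" (4x4, takes a point from camera to tool coordinates, whose origin is the TCP and whose axes are the flange's). Camera axes: x right, y down, z forward; pixel columns grow to the right and rows downward; lengths in m; the calibration is good to about 2 mm. A picture is of the moment at which its call begins: read the wrist's pose just before it.
- hand_in(): hands the job in; it is judged then, once.
The state is a dict: "clock": time; "joint_pos": joint angles; "joint_velocities": joint speeds; "tau": joint torques, N m; "position": TCP position; "ee_rot": TCP orientation; "ft_force": force on the tool from outside, world axes, zero at the start; "torque": the same for the moment, N m; "grip_width": opening from 0.0 (shut) to 1.0 (fully open); "grasp_force": force on a finger pad.
Only numpy, scipy, OpenCV 4.12 (cv2) and the standard library are available. Lean on these libraries where they do the work, as an engineer would, in place of code of your own. Each camera call takes 0.05 s, during which the arm holds its last target. There are 200 camera calls.

TASK

Zero the light detector: take the plastic tuning tool from its stand, press its blade gently home in the slot of the recessed trimmer in the grey metal box (with about 5 to 8 N, never as much as 20) and, keeping it gently pressed, turn the trimmer clockwise until its pointer stands at the index mark. Then lift the tool straight out and put it back upright in its stand, fully down and let go. Touch the box only with the tool, and leave the things standing around where they are.

Things in the scene. Friction and masses are not known exactly. Their poses are not given: they have to be found in the camera images.
- unit: Grey painted die-cast box, fixed to the bench, 110 (x) x 90 (y) x 55 mm high, lid screws in the four corners, three brass coax sockets on its +x side. Origin: centre of its underside; z up. In the middle of its top is a round vertical bore of 36 mm diameter with the trimmer down in it.
- mouth (a point): Centre of the bore's mouth, on the box's top face (55 mm above the bench); axes as those of the box. How deep the trimmer sits is not measured and differs each time: its top is 8 to 24 mm below this point. It rests on a spring: it begins to give at about 1 N of pressing, gives 1 mm for every further 4 N and bottoms after 2 mm (about 9 N).
- index (a point): Middle of the index mark, a long black bar (14 x 2.4 mm) on the box's top, 29 mm from the bore's centre in the box's +x direction. Shorter ticks every 0.3 rad lie round the bore on both sides of it. The tool's blade has about 0.13 rad of play either way in the trimmer's slot, so watch the pointer rather than the hand.
- trimmer (a joint): Angle of the trimmer in rad, counter-clockwise seen from above: 0 with its pointer at the index mark; starts between +0.6 and +1.2 (turn clockwise); stops at -1.4 and +1.4. Turns against a steady friction of about 0.04 N m and stays where left. The slot lies along the line from centre to pointer, so its direction is the box's +x turned by this angle.
- bore (a point): Fixed point on the bore's axis, 23 mm below its mouth (not on the trimmer). The trimmer in the bore is a white plastic disc of 34 mm diameter, coaxial with it. Across it runs one straight slot 20 mm long, 3.6 mm wide, 3 mm deep, ends closed, lips bevelled by 1 mm. The pointer is a short black bar on its top between one end of the slot and the rim.
- tool: Plastic tuning tool, 119 mm long, about 35 g, loose, standing blade-down in its stand. Origin: centre of the blade's tip (lower end); z up along the tool. From the tip up: flat blade 12 mm wide (along the tool's x), 2 mm thick (along y), 8 mm long; round grey shank of 10 mm diameter up to 55 mm; round white collar of 22 mm diameter from 55 to 59 mm; then the handle.
- grip (a point): Middle of the tool's handle, on its axis 90 mm above the blade's tip; axes as those of the tool. The handle is a flat white bar from 59 to 119 mm above the tip, 20 mm wide (along x) and 12 mm thick (along y): grip it across its 12 mm thickness. The tool looks the same after half a turn. It twists in a weak grip, and may sit a millimetre or two off when the fingers have closed.
- stand: Grey plastic stand block, fixed, 60 x 60 x 62 mm high. Origin: centre of its underside; z up.
- socket (a point): Centre of the mouth of the stand's round vertical socket, on its top face (62 mm above the bench). The hole is 16 mm in diameter with a 2 mm chamfer, 58 mm deep; the tool hangs in it by its collar, its tip 55 mm below this point, at any yaw.
- lens_case: Bystander: objective case, upright cylinder with black cap and cream lower part, 36 mm diameter, 59 mm high; origin at the centre of its underside.
- filter: Bystander: round blue filter in a black ring, 33 mm diameter, 9 mm high; origin at the centre of its underside.
- carton: Bystander: small white carton of coverslips, 35 x 63 x 18 mm; origin at the centre of its underside.

How it is judged:
On the way, in this order (a step that is already met when the one before it is completed fails the run):
1. the tool's tip is down in the bore (within 4 mm of its axis, at least 8 mm below the mouth), pressing with more than 3 N (horizontal distance between tool and mouth below 0.004 m and z of tool in the frame of mouth below -0.008 m and contact force between tool and unit above 3 N), for 0.3 s.
2. the trimmer's pointer stands at the index mark (within 0.09 rad) while the tool still presses on it with more than 3 N (all of step 1 and value of joint trimmer between -0.09 and 0.09 rad), for 0.2 s.
At the end, for the whole second after the job is handed in: The trimmer is at rest within 0.09 rad of the index mark, and the tool stands released and at rest in the stand's socket: upright within 0.1 rad, its tip within 6 mm of the socket's axis and no more than 11 mm above the bench (collar down on the stand) (value of joint trimmer between -0.09 and 0.09 rad and horizontal distance between tool and socket below 0.006 m and height (world z) of tool below 0.011 m and angle between tool's own z axis and vertical below 0.1 rad and linear speed of tool below 0.02 m/s and velocity of joint trimmer between -0.05 and 0.05 rad/s); the robot touches nothing.
It fails at once if the tool bears on the box or its trimmer with 20 N or more (contact force between tool and unit above 20 N).
It fails at once if the gripper touches the box (contact force between any of the fingers, the arm and unit above 1 N).
It fails at once if a bystander is moved by more than 10 mm (distance of any of lens_case, filter, carton from where it was at the start of the episode above 0.01 m).
It also fails if it takes over 61 s, if anything falls off the work surface, if the arm or the gripper's body presses on something with over 40 N, if the wrist force passes 120 N, or if a joint passes its speed limit or range.

## Working session

There is one attempt and no reset: what is moved stays moved. The work goes in short steps, Python scripts to look and compute and a tool call to move; the robot and the scene stay as the last step left them, time stands still between calls to the robot, and variables do not carry over. Pictures are saved under pics/ and viewed, at most 10 in all, crops included, and the job is handed in when it is done.

Besides the shell and the picture viewer there is one more tool, called after "Emit:" as a command line: name --argument value ..., lists and objects as JSON in quotes. move_arm: Moves the arm, as the interface text tells. Its arguments: {"type":"object","properties":{"plan":{"type":"array","items":{"type":"object","properties":{"delta_pos":{"type":"array","items":{"type":"number"}},"turn":{"type":"array","items":{"type":"number"}},"fingers":{"type":"number"}}}},"force":{"type":"number"}},"required":["plan"]}

```bash
mkdir -p pics; python3 - <<'E'
from workcell import *
import cv2,numpy as np
o=get_obs();print({k:np.round(v,3) for k,v in o.items()},tip_reach)
for n in("side","top"):
    c=camera(n);cv2.imwrite(f"pics/{n}0.png",c["color"][...,::-1]);np.savez(f"{n}0.npz",**c)
    print(n,{k:np.round(v,3) for k,v in c.items() if k not in("color","range_z")},(c["range_z"]>0).mean())
c=camera("wrist");print({k:np.round(v,3) for k,v in c.items() if k not in("color","range_z")})
E
```

```text
{'clock': np.float64(0.0), 'joint_pos': array([ 1.235,  0.333, -0.065,  1.461,  0.022,  1.35 , -0.089]), 'joint_velocities': array([ 0.001, -0.002, -0.001, -0.002,  0.002, -0.002,  0.001]), 'tau': array([-0.0000e+00, -6.2546e+01,  4.9000e-02, -3.9160e+01,  1.6000e-02,
        1.0000e-02,  0.0000e+00]), 'position': array([ 0.192, -0.594,  0.242]), 'ee_rot': array([ 0.988,  0.156, -0.   , -0.001]), 'ft_force': array([-0.457, -0.664,  0.688]), 'torque': array([-0.023,  0.029,  0.023]), 'grasp_force': np.float64(0.0), 'grip_width': np.float64(1.003)} 0.011
side {'fx': np.float64(366.006), 'fy': np.float64(366.006), 'cx': np.float64(319.834), 'cy': np.float64(197.308), 'k1': np.float64(-0.027), 'R': array([[ 0.829, -0.559, -0.002],
       [-0.33 , -0.486, -0.809],
       [ 0.452,  0.671, -0.588]]), 't': array([-0.43 ,  0.295,  0.589])} 0.99571875
top {'fx': np.float64(432.114), 'fy': np.float64(432.114), 'cx': np.float64(323.228), 'cy': np.float64(195.654), 'k1': np.float64(-0.107), 'R': array([[-0.027, -0.999, -0.034],
       [-0.992,  0.031, -0.123],
       [ 0.124,  0.03 , -0.992]]), 't': array([0.124, 0.556, 1.07 ])} 0.99598046875
{'fx': np.float64(302.901), 'fy': np.float64(302.901), 'cx': np.float64(318.819), 'cy': np.float64(198.054), 'k1': np.float64(-0.044), 'tool_from_camera': array([[-0.001, -0.953, -0.304,  0.078],
       [ 1.   , -0.001, -0.001,  0.001],
       [ 0.   , -0.304,  0.953, -0.131],
       [ 0.   ,  0.   ,  0.   ,  1.   ]])}
```

View pics/top0.png

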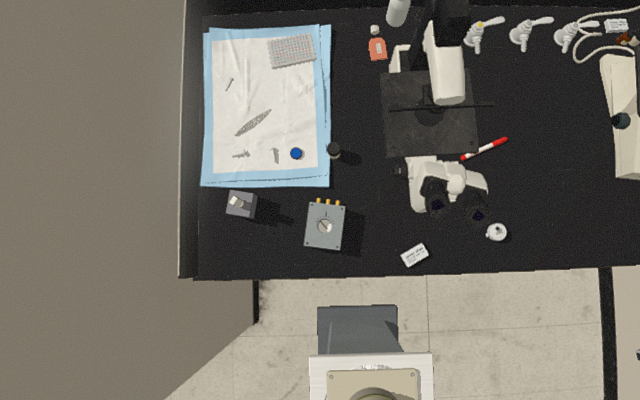

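View pics/side0.png

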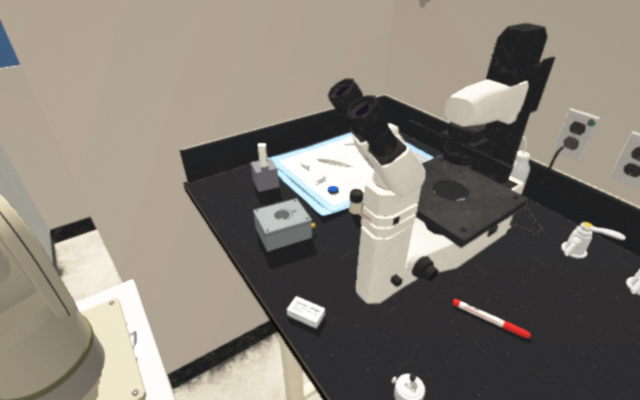

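The top view shows the box at (324,225) with its bore and its sockets towards +x, and the stand with the tool at (241,204). The side view shows the tool upright in the stand at (262,155) and the box at (284,220). Next I'll turn these into positions.

```bash
cat > h.py <<'E'
import numpy as np,cv2
from workcell import *
from scipy.spatial.transform import Rotation as Ro
def grab(n,save=None):
    o=get_obs();c=camera(n)
    if n=="wrist":
        T=np.eye(4);T[:3,:3]=Ro.from_quat(o["ee_rot"]).as_matrix();T[:3,3]=o["position"];M=T@c["tool_from_camera"]
    else:
        M=np.eye(4);M[:3,:3]=c["R"].T;M[:3,3]=-c["R"].T@c["t"]
    c["M"]=M
    if save:cv2.imwrite("pics/"+save,c["color"][...,::-1])
    return c
def K(c):return np.array([[c["fx"],0,c["cx"]],[0,c["fy"],c["cy"]],[0,0,1]]),np.array([c["k1"],0,0,0.])
def ray(c,uv):
    k,d=K(c);s=cv2.undistortPoints(np.float64(uv).reshape(-1,1,2),k,d).reshape(-1,2)
    return c["M"][:3,3],np.c_[s,np.ones(len(s))]@c["M"][:3,:3].T
def plane(c,uv,z):
    o,d=ray(c,uv);return o+d*((z-o[2])/d[:,2])[:,None]
def deep(c,uv):  # points from range
    o,d=ray(c,uv);uv=np.int32(np.round(np.reshape(uv,(-1,2))));return o+d*c["range_z"][uv[:,1],uv[:,0]][:,None]
def cloud(c):
    v,u=np.mgrid[:400,:640];return deep(c,np.c_[u.ravel(),v.ravel()]).reshape(400,640,3)
def proj(c,X):
    k,d=K(c);Mi=np.linalg.inv(c["M"]);return cv2.projectPoints(np.float64(X).reshape(-1,1,3),cv2.Rodrigues(Mi[:3,:3])[0],Mi[:3,3],k,d)[0].reshape(-1,2)
def tri(c1,p1,c2,p2):
    A=[];b=[]
    for c,p in((c1,p1),(c2,p2)):
        o,d=ray(c,p);d=d[0]/np.linalg.norm(d[0]);P=np.eye(3)-np.outer(d,d);A.append(P);b.append(P@o)
    x=np.linalg.lstsq(np.vstack(A),np.hstack(b),rcond=None)[0]
    return x,[np.linalg.norm(P@x-q) for P,q in zip(A,b)]
E
python3 - <<'E'
from h import *
t=grab("top");s=grab("side")
for n,c in(("top",t),("side",s)):
    X=cloud(c);col=c["color"].astype(int)
    ok=(X[...,0]>.25)&(X[...,0]<.65)&(X[...,1]>-.2)&(X[...,1]<.5)
    for nm,lo,hi in(("tool",.075,.16),("standtop/boxtop",.045,.07)):
        m=(ok&(X[...,2]>lo)&(X[...,2]<hi)).astype(np.uint8)
        k,l,st,ce=cv2.connectedComponentsWithStats(m)
        for i in range(1,k):
            if st[i,4]>25:
                P=X[l==i];r=cv2.minAreaRect(np.float32(P[:,:2]*1000))
                print(n,nm,st[i],np.round(ce[i]),"mean",np.round(P.mean(0),4),"zmax",P[:,2].max().round(3),np.round(r[0]),np.round(r[1]),round(r[2],1))
print(np.round(tri(t,(324,225.5),s,(284.5,214)),3))
E
```

```text
top tool [ 168  157   22  172 2994] [178. 236.] mean [0.4631 0.4585 0.115 ] zmax 0.16 [450. 454.] [ 24. 400.] 89.8
top tool [393 161  21  19 283] [404. 170.] mean [ 0.611  -0.0937  0.0872] zmax 0.097 [612. -92.] [46. 48.] 2.8
top tool [414 175  12  35 155] [419. 197.] mean [ 0.541  -0.1221  0.1071] zmax 0.16 [ 550. -122.] [81. 16.] 16.2
top tool [229 196  13  11  90] [235. 201.] mean [0.5437 0.3172 0.1133] zmax 0.13 [545. 319.] [14. 21.] 51.5
top standtop/boxtop [409 155  29  56 301] [419. 171.] mean [ 0.6118 -0.1355  0.0645] zmax 0.07 [ 582. -149.] [138.  68.] 1.1
top standtop/boxtop [189 164   5 114 366] [191. 220.] mean [0.5055 0.4454 0.057 ] zmax 0.07 [505. 446.] [289.   6.] 0.3
top standtop/boxtop [226 190  29  27 505] [240. 203.] mean [0.5435 0.3162 0.0621] zmax 0.069 [545. 319.] [62. 61.] 79.3
top standtop/boxtop [ 304  202   42   48 1441] [324. 226.] mean [0.4822 0.1061 0.0555] zmax 0.063 [483. 106.] [ 90. 111.] 81.0
top standtop/boxtop [182 279   5  44 154] [184. 300.] mean [0.305  0.4643 0.0572] zmax 0.07 [304. 464.] [107.   5.] 0.7
side tool [ 130  107  146   63 4242] [202
[... 604 characters left out ...]
 [0.5402 0.3078 0.0582] zmax 0.07 [544. 317.] [64. 61.] 79.0
side standtop/boxtop [ 253  199   59   38 1258] [281. 217.] mean [0.4795 0.1006 0.0533] zmax 0.057 [483. 106.] [ 97. 111.] 81.5
side standtop/boxtop [357 243  64  47 574] [387. 274.] mean [ 0.5595 -0.1704  0.0604] zmax 0.07 [ 580. -168.] [ 65. 138.] 87.5Traceback (most recent call last):
  File "<stdin>", line 13, in <module>
    return _wrapfunc(a, 'round', decimals=decimals, out=out)
    return _wrapit(obj, method, *args, **kwds)
    conv = _array_converter(obj)
ValueError: setting an array element with a sequence. The requested array has an inhomogeneous shape after 1 dimensions. The detected shape was (2,) + inhomogeneous part.
```

```bash
python3 - <<'E'
from h import *
P=[]
for n in("top","side"):
    X=cloud(grab(n)).reshape(-1,3);P.append(X[(X[:,0]>.2)&(X[:,0]<.75)&(X[:,1]>-.6)&(X[:,1]<.45)&(X[:,2]>.03)&(X[:,2]<.8)])
P=np.vstack(P)
xs=np.arange(.2,.75,.05);ys=np.arange(-.6,.45,.05)
print("      ",xs.round(2))
for y in ys[::-1]:
    print(round(y,2),[int(1000*max([0,*P[(P[:,0]>=x)&(P[:,0]<x+.05)&(P[:,1]>=y)&(P[:,1]<y+.05),2]])) for x in xs])
E
```

```text
[0.2  0.25 0.3  0.35 0.4  0.45 0.5  0.55 0.6  0.65 0.7 ]
0.4 [0, 0, 0, 106, 105, 107, 107, 106, 105, 104, 106]
0.35 [0, 0, 0, 0, 0, 0, 64, 0, 0, 0, 0]
0.3 [0, 0, 0, 0, 0, 0, 129, 127, 0, 0, 0]
0.25 [0, 0, 0, 0, 0, 0, 67, 66, 0, 0, 0]
0.2 [0, 0, 0, 0, 0, 0, 0, 0, 0, 0, 0]
0.15 [0, 0, 0, 0, 60, 59, 0, 0, 0, 0, 0]
0.1 [0, 0, 0, 0, 60, 60, 62, 0, 0, 0, 0]
0.05 [0, 0, 0, 0, 60, 60, 60, 0, 0, 63, 0]
0.0 [0, 0, 0, 0, 0, 0, 0, 0, 0, 0, 0]
-0.05 [0, 0, 0, 0, 0, 0, 0, 0, 175, 288, 291]
-0.1 [0, 0, 0, 0, 0, 415, 422, 356, 176, 286, 291]
-0.15 [0, 0, 0, 0, 0, 421, 421, 359, 175, 370, 378]
-0.2 [0, 0, 0, 0, 0, 422, 400, 355, 175, 370, 378]
-0.25 [0, 0, 0, 0, 0, 329, 356, 323, 175, 176, 291]
-0.3 [0, 0, 0, 0, 0, 0, 0, 0, 173, 174, 290]
-0.35 [0, 0, 0, 0, 34, 41, 0, 0, 0, 0, 0]
-0.4 [0, 0, 0, 0, 31, 31, 0, 0, 0, 0, 0]
-0.45 [0, 0, 0, 0, 0, 0, 0, 0, 0, 0, 0]
-0.5 [0, 0, 0, 0, 0, 0, 0, 0, 0, 0, 0]
-0.55 [0, 0, 0, 0, 0, 0, 0, 0, 0, 0, 0]
-0.6 [0, 0, 0, 0, 0, 0, 0, 0, 0, 0, 0]
```

Emit:
move_arm --plan '[{"delta_pos": [0.03,-0.035,-0.01],"turn": [0,0,-0.17]},{"delta_pos": [0.06,-0.07,-0.02],"turn": [0,0,-0.34]},{"delta_pos": [0.09,-0.105,-0.03],"turn": [0,0,-0.51]},{"delta_pos": [0.12,-0.14,-0.04],"turn": [0,0,-0.68]},{"delta_pos": [0.15,-0.18,-0.05],"turn": [0,0,-0.85]},{"delta_pos": [0.185,-0.219,-0.06],"turn": [0,0,-1.02]},{"delta_pos": [0.185,-0.219,-0.06],"turn": [0,0,-1.2]},{"delta_pos": [0.185,-0.219,-0.06],"turn": [0,0,-1.4]},{"delta_pos": [0.185,-0.219,-0.06],"turn": [0,0,-1.4]}]'

```text
validation failed for argument at $.pl...
```

Emit:
move_arm --plan '[{"delta_pos": [0.03,-0.035,-0.01],"turn": [0,0,-0.17],"fingers": 0},{"delta_pos": [0.06,-0.07,-0.02],"turn": [0,0,-0.34],"fingers": 0},{"delta_pos": [0.09,-0.105,-0.03],"turn": [0,0,-0.51],"fingers": 0},{"delta_pos": [0.12,-0.14,-0.04],"turn": [0,0,-0.68],"fingers": 0},{"delta_pos": [0.15,-0.18,-0.05],"turn": [0,0,-0.85],"fingers": 0},{"delta_pos": [0.185,-0.219,-0.06],"turn": [0,0,-1.02],"fingers": 0},{"delta_pos": [0.185,-0.219,-0.06],"turn": [0,0,-1.2],"fingers": 0},{"delta_pos": [0.185,-0.219,-0.06],"turn": [0,0,-1.4],"fingers": 0},{"delta_pos": [0.185,-0.219,-0.06],"turn": [0,0,-1.4],"fingers": 0}]'

```text
clock: 1.48
position: [0.301, -0.3293, 0.3024]
ee_rot: [0.655, 0.755, -0.0, 0.0]
ft_force: [0.3, -0.9, 0.7]
grip_width: 1.002
grasp_force: 0.0
```

Emit:
move_arm --plan '[{"delta_pos": [0.06,0.02,0],"turn": [0,0,0],"fingers": 0},{"delta_pos": [0.12,0.038,0],"turn": [0,0,0],"fingers": 0},{"delta_pos": [0.18,0.055,0],"turn": [0,0,0],"fingers": 0},{"delta_pos": [0.24,0.075,0],"turn": [0,0,0],"fingers": 0},{"delta_pos": [0.295,0.09,0],"turn": [0,0,0],"fingers": 0},{"delta_pos": [0.348,0.109,0],"turn": [0,0,0],"fingers": 0},{"delta_pos": [0.345,0.165,0.02],"turn": [0,0,0],"fingers": 0},{"delta_pos": [0.34,0.22,0.04],"turn": [0,0,0],"fingers": 0},{"delta_pos": [0.339,0.24,0.05],"turn": [0,0,0],"fingers": 0},{"delta_pos": [0.339,0.24,0.05],"turn": [0,0,0],"fingers": 0}]'

```text
clock: 2.72
position: [0.4911, 0.0402, 0.2507]
ee_rot: [0.657, 0.754, 0.001, -0.003]
ft_force: [-0.5, 0.2, -0.1]
grip_width: 1.001
grasp_force: 0.0
```

```bash
python3 - <<'E'
from h import *
c=grab("wrist","w1.png");np.savez("w1.npz",**c)
print(get_obs()["position"].round(4),proj(c,[[.483,.106,.055],[.545,.318,.12]]).round())
E
```

```text
[0.4904 0.0405 0.2516] [[ 320.  114.]
 [ 450. -175.]]
```

View pics/w1.png

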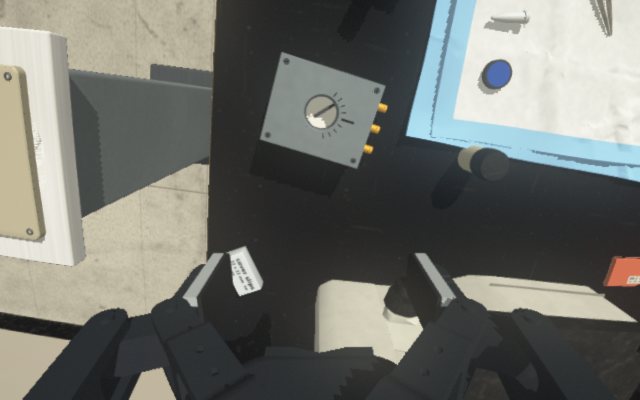

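The wrist view shows the box at (323,110), the trimmer at about (321,111) and the index bar at (347,122). The carton is at (245,270) and the lens case at (488,164).

```bash
python3 - <<'E'
from h import *
c=dict(np.load("w1.npz"))
X=cloud(c);m=((abs(X[...,2]-.055)<.006)&(abs(X[...,0]-.483)<.09)&(abs(X[...,1]-.106)<.09)).astype(np.uint8)
n,l,st,ce=cv2.connectedComponentsWithStats(m);i=1+st[1:,4].argmax()
ct=max(cv2.findContours((l==i).astype(np.uint8),0,1)[0],key=cv2.contourArea).reshape(-1,2)
r=cv2.minAreaRect(np.float32(plane(c,ct,.055)[:,:2]*1000));print("box",r,"z med",np.median(X[l==i][:,2]))
q=np.array(r[0])/1000
rr=np.hypot(X[...,0]-q[0],X[...,1]-q[1]);print("disc z",np.percentile(X[rr<.012][:,2],[10,50,90]).round(4),(rr<.012).sum())
# rectified top view at z=.055, 10px/mm... 8 px/mm, 70mm
g=(np.arange(560)/8-35)/1000;gx,gy=np.meshgrid(g,-g)
uv=proj(c,np.c_[(gx+q[0]).ravel(),(gy+q[1]).ravel(),np.full(gx.size,.055)]).astype(np.float32)
im=cv2.remap(c["color"],uv[:,0].reshape(gx.shape),uv[:,1].reshape(gx.shape),cv2.INTER_CUBIC)
cv2.imwrite("pics/w1r.png",im[...,::-1])
E
```

```text
box ((483.2083435058594, 106.9392318725586), (90.38436889648438, 109.52577209472656), 80.8659439086914) z med 0.054290501645705314
disc z [0.0299 0.3819 0.3819] 1414
```

View pics/w1r.png

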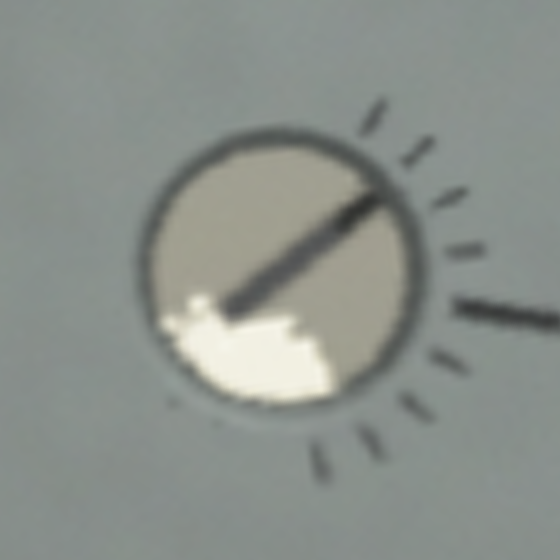

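The rectified view shows the slot running from (230,310) to the pointer end at (385,195), about +36.6° in the world. The box's yaw is -9.1°, so the trimmer stands at about +0.80 rad. Now to the stand.

Emit:
move_arm --plan '[{"delta_pos": [0.055,0.038,0],"turn": [0,0,-0.17],"fingers": 0},{"delta_pos": [0.107,0.075,0],"turn": [0,0,-0.34],"fingers": 0},{"delta_pos": [0.16,0.113,0],"turn": [0,0,-0.5],"fingers": 0},{"delta_pos": [0.214,0.151,0],"turn": [0,0,-0.66],"fingers": 0},{"delta_pos": [0.214,0.151,0],"turn": [0,0,-0.82],"fingers": 0},{"delta_pos": [0.214,0.151,0],"turn": [0,0,-0.82],"fingers": 0}]'

```text
clock: 3.52
position: [0.609, 0.2745, 0.2531]
ee_rot: [0.3, 0.954, 0.0, 0.0]
ft_force: [-0.8, -1.0, -0.3]
grip_width: 1.0
grasp_force: 0.0
```

```bash
python3 - <<'E'
from h import *
c=grab("wrist","w2.png");np.savez("w2.npz",**c)
print(get_obs()["position"].round(4),c["M"][:3,3].round(3),proj(c,[[.545,.318,.062],[.545,.318,.119]]).round())
X=cloud(c);V=c["range_z"]>0
for nm,lo,hi in(("tool",.095,.14),("stand",.056,.068)):
    m=(V&(X[...,2]>lo)&(X[...,2]<hi)&(np.hypot(X[...,0]-.545,X[...,1]-.318)<.05)).astype(np.uint8)
    n,l,st,ce=cv2.connectedComponentsWithStats(m);i=1+st[1:,4].argmax();P=X[l==i]
    print(nm,st[i],np.median(P,0).round(4),np.percentile(P[:,2],[5,50,95]).round(4),cv2.minAreaRect(np.float32(P[:,:2]*1000)))
w=dict(np.load("w1.npz"));X=cloud(w);b=(w["range_z"]>0)&(np.hypot(X[...,0]-.4836,X[...,1]-.108)<.013);print(b.sum(),np.percentile(X[b][:,2],[10,50,90]))
E
```

```text
[0.6094 0.2731 0.2533] [0.545 0.318 0.384] [[318. 102.]
 [318. 102.]]
tool [314  88  14  27 369] [0.5454 0.3198 0.125 ] [0.1167 0.125  0.1262] ((545.5123291015625, 319.90277099609375), (10.797324180603027, 21.22344207763672), 54.82556915283203)
stand [ 282   61   77   80 3244] [0.5446 0.3202 0.0613] [0.06   0.0613 0.0628] ((545.4286499023438, 319.8245544433594), (60.53649139404297, 60.72705078125), 79.10395050048828)
437 [0.02791288 0.03024064 0.03126467]
```

View pics/w2.png

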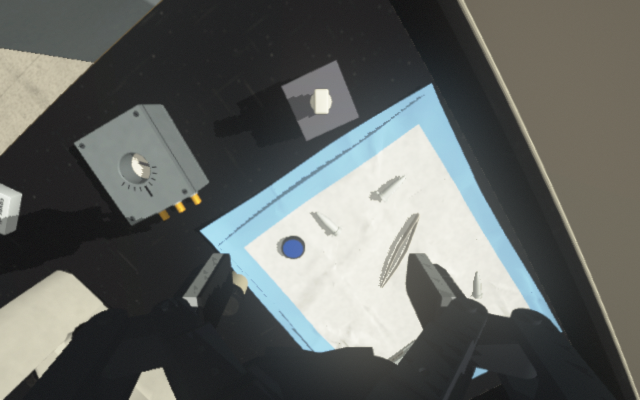

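The stand top is at (320,100) and the white handle at (321,101). The tool is at (0.5455, 0.320) with its top at z 0.126, its long side at 145°, as expected. The wrist range puts the trimmer at z≈0.031, so it sits about 24 mm deep. Grasping now.

Emit:
move_arm --plan '[{"delta_pos": [0.05,0,0.03],"turn": [0,0,0],"fingers": 0},{"delta_pos": [0.079,0.001,0.06],"turn": [0,0,0],"fingers": 0},{"delta_pos": [0.079,0.001,0.065],"turn": [0,0,0],"fingers": 0},{"delta_pos": [0.079,0.001,0.1],"turn": [0,0,0],"fingers": 0},{"delta_pos": [0.079,0.001,0.14],"turn": [0,0,0],"fingers": 0},{"delta_pos": [0.079,0.001,0.164],"turn": [0,0,0],"fingers": 0},{"delta_pos": [0.079,0.001,0.164],"turn": [0,0,0],"fingers": 0}]' --force 100

```text
clock: 4.45
position: [0.5459, 0.3177, 0.0876]
ee_rot: [0.301, 0.954, -0.001, -0.0]
ft_force: [-0.3, 1.2, 0.5]
grip_width: 1.002
grasp_force: 0.0
```

```bash
python3 - <<'E'
from h import *
c=grab("wrist","w3.png");print(get_obs()["position"].round(4))
X=cloud(c);V=c["range_z"]>0
m=(V&(X[...,2]>.095)&(X[...,2]<.14)&(np.hypot(X[...,0]-.545,X[...,1]-.319)<.017)).astype(np.uint8);P=X[m>0]
print(m.sum(),cv2.minAreaRect(np.float32(P[P[:,2]>.115][:,:2]*1000)),P[:,2].max())
E
```

```text
[0.5462 0.3188 0.0891]
2465 ((545.3858642578125, 320.08404541015625), (12.017769813537598, 22.375911712646484), 55.17750930786133) 0.12688146995052935
```

View pics/w3.png

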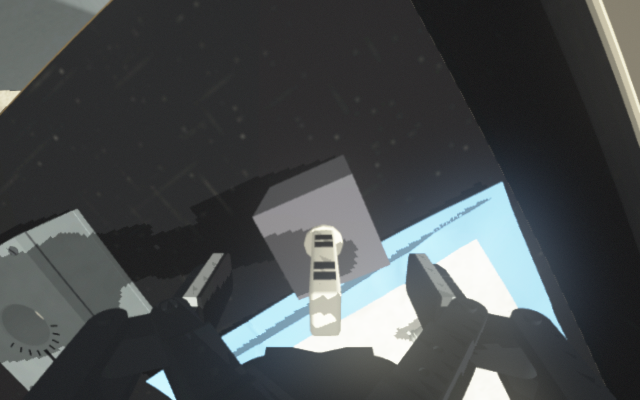

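The handle sits centred between the open fingers at (323,280), so I'll close and then lift.

Emit:
move_arm --plan '[{"delta_pos": [0,0,0],"turn": [0,0,0],"fingers": 1},{"delta_pos": [0,0,0],"turn": [0,0,0],"fingers": 1},{"delta_pos": [0,0,0],"turn": [0,0,0],"fingers": 1},{"delta_pos": [0,0,0],"turn": [0,0,0],"fingers": 1},{"delta_pos": [0,0,0],"turn": [0,0,0],"fingers": 1},{"delta_pos": [0,0,0],"turn": [0,0,0],"fingers": 1},{"delta_pos": [0,0,0],"turn": [0,0,0],"fingers": 1},{"delta_pos": [0,0,0],"turn": [0,0,0],"fingers": 1}]' --force 100

```text
clock: 5.5
position: [0.5456, 0.3196, 0.0886]
ee_rot: [0.3, 0.954, 0.0, 0.0]
ft_force: [-0.8, -0.5, 5.5]
grip_width: 0.128
grasp_force: 97.4
```

Emit:
move_arm --plan '[{"delta_pos": [0,0,-0.015],"turn": [0,0,0],"fingers": 1},{"delta_pos": [0,0,-0.05],"turn": [0,0,0],"fingers": 1},{"delta_pos": [0,0,-0.1],"turn": [0,0,0],"fingers": 1},{"delta_pos": [0,0,-0.12],"turn": [0,0,0],"fingers": 1},{"delta_pos": [0,0,-0.12],"turn": [0,0,0],"fingers": 1}]'

```text
clock: 6.12
position: [0.5458, 0.3198, 0.2097]
ee_rot: [0.3, 0.954, 0.001, 0.001]
ft_force: [0.4, -0.3, -1.3]
grip_width: 0.127
grasp_force: 97.3
```

```bash
python3 - <<'E'
from h import *
o=get_obs();c=grab("wrist","w4.png");np.savez("w4.npz",**c);print(o["position"].round(4),o["joint_pos"].round(3),o["ft_force"].round(2))
T=np.linalg.inv(c["M"]);Q=cloud(c).reshape(-1,3)@T[:3,:3].T+T[:3,3];Q=Q@c["tool_from_camera"][:3,:3].T+c["tool_from_camera"][:3,3]
Q=Q.reshape(400,640,3)
k=(c["range_z"]>0)&(np.hypot(Q[...,0],Q[...,1])<.03)&(Q[...,2]>0)&(Q[...,2]<.1)
for z in np.arange(0.01,.09,.005):
    P=Q[k&(abs(Q[...,2]-z)<.0025)]
    if len(P):print(z.round(3),len(P),"x",(P[:,0].min()*1e3).round(1),(P[:,0].max()*1e3).round(1),"y",(np.percentile(P[:,1],[2,50,98])*1e3).round(1))
cv2.imwrite("pics/w4c.png",cv2.resize(c["color"][180:400,200:440,::-1],None,fx=2.5,fy=2.5))
E
```

```text
[0.5458 0.3198 0.2097] [ 0.173  0.621 -1.133  1.443  0.562  1.428 -0.003] [ 0.43 -0.32 -1.28]
0.01 133 x 9.1 11.1 y [-11.3  -1.    9.7]
0.015 72 x 8.7 10.9 y [-6.3 -0.8  4.7]
0.02 73 x 4.8 10.4 y [-7.2 -0.5  5. ]
0.025 195 x 3.1 11.4 y [-10.1  -1.1   8.5]
0.04 7 x 4.0 4.8 y [-2.8 -0.5  1.9]
0.045 41 x 2.2 5.4 y [-4.9 -0.5  3.3]
0.05 42 x 0.1 5.2 y [-5.7 -1.2  4. ]
0.055 44 x -0.0 5.1 y [-5.3 -0.5  4.1]
0.06 37 x 2.0 4.8 y [-5.2 -1.2  3.6]
0.065 32 x 1.3 5.4 y [-5.4 -0.5  3.2]
0.07 31 x 1.2 5.0 y [-5.5 -1.2  3.7]
0.075 17 x 1.1 6.0 y [-4.6 -0.5  3.5]
0.08 4 x 5.7 6.1 y [-1.3 -0.9 -0.5]
```

View pics/w4c.png

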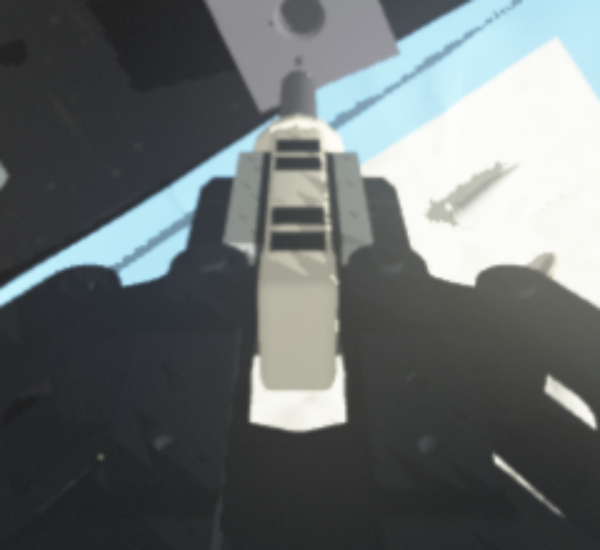

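Emit:
move_arm --plan '[{"delta_pos": [0,-0.03,-0.03],"turn": [0,0,0.17],"fingers": 1},{"delta_pos": [-0.008,-0.06,-0.03],"turn": [0,0,0.34],"fingers": 1},{"delta_pos": [-0.014,-0.09,-0.03],"turn": [0,0,0.51],"fingers": 1},{"delta_pos": [-0.018,-0.12,-0.03],"turn": [0,0,0.68],"fingers": 1},{"delta_pos": [-0.023,-0.15,-0.03],"turn": [0,0,0.85],"fingers": 1},{"delta_pos": [-0.028,-0.18,-0.03],"turn": [0,0,1.02],"fingers": 1},{"delta_pos": [-0.033,-0.21,-0.03],"turn": [0,0,1.2],"fingers": 1},{"delta_pos": [-0.038,-0.24,-0.03],"turn": [0,0,1.38],"fingers": 1},{"delta_pos": [-0.042,-0.27,-0.03],"turn": [0,0,1.56],"fingers": 1},{"delta_pos": [-0.046,-0.284,-0.03],"turn": [0,0,1.74],"fingers": 1},{"delta_pos": [-0.046,-0.284,-0.03],"turn": [0,0,1.892],"fingers": 1},{"delta_pos": [-0.046,-0.284,-0.03],"turn": [0,0,1.892],"fingers": 1}]'

```text
clock: 7.68
position: [0.4202, 0.0595, 0.2373]
ee_rot: [0.949, 0.315, -0.001, -0.0]
ft_force: [-0.1, -0.6, -0.3]
grip_width: 0.129
grasp_force: 97.3
```

```bash
cat > bore.py <<'E'
from h import *
import sys
def look(name):
    o=get_obs();c=grab("wrist");print(o["clock"],o["position"].round(4),o["joint_pos"].round(2))
    q=np.array([.4835,.1078]);g=(np.arange(560)/8-35)/1000;gx,gy=np.meshgrid(g,-g)
    uv=proj(c,np.c_[(gx+q[0]).ravel(),(gy+q[1]).ravel(),np.full(gx.size,.055)]).astype(np.float32)
    im=cv2.remap(c["color"],uv[:,0].reshape(gx.shape),uv[:,1].reshape(gx.shape),cv2.INTER_CUBIC)
    cv2.imwrite("pics/"+name,im[...,::-1])
    gray=cv2.cvtColor(im,cv2.COLOR_RGB2GRAY);rad=np.hypot(gx,gy)
    # mouth edge: radial search outside-in for darkening
    pts=[]
    for a in np.arange(0,2*np.pi,.05):
        r=np.arange(20.5,15,-.1);u=280+8*r*np.cos(a);v=280-8*r*np.sin(a)
        p=gray[np.int32(v),np.int32(u)].astype(float);j=np.argmin(np.gradient(p));pts.append((u[j],v[j]))
    e=cv2.fitEllipseAMS(np.float32(pts));print("mouth",(q+[(e[0][0]-280)/8e3,(280-e[0][1])/8e3]).round(4),np.array(e[1])/8)
    d=((gray<np.median(gray[rad<.014])-35)&(rad<.0145)).astype(np.uint8)
    n,l,st,ce=cv2.connectedComponentsWithStats(d);i=1+st[1:,4].argmax();v,u=np.nonzero(l==i)
    vx,vy,*_=cv2.fitLine(np.float32(np.c_[u,v]),cv2.DIST_HUBER,0,.01,.01).ravel();a=np.arctan2(-vy,vx)
    print("slot area",len(u)/64,"angle",np.degrees(a).round(1),"trimmer",round(a+np.radians(9.1),3))
    m=(gx-.4835+q[0]>.024)&(gray<75)&(abs(gy+.0046)<.006);v,u=np.nonzero(m);print("index centroid",((u.mean()-280)/8).round(2),((280-v.mean())/8).round(2))
    return c
if __name__=="__main__":look(sys.argv[1])
E
python3 bore.py b1.png
```

```text
7.675 [0.4202 0.0595 0.2373] [ 0.86 -0.11 -1.01  1.92 -0.1   1.29 -1.06]
mouth [0.4836 0.1077] [36.21702576 36.49720764]
slot area 88.4375 angle 38.0 trimmer 0.822
index centroid 25.11 -4.75
```

View pics/b1.png

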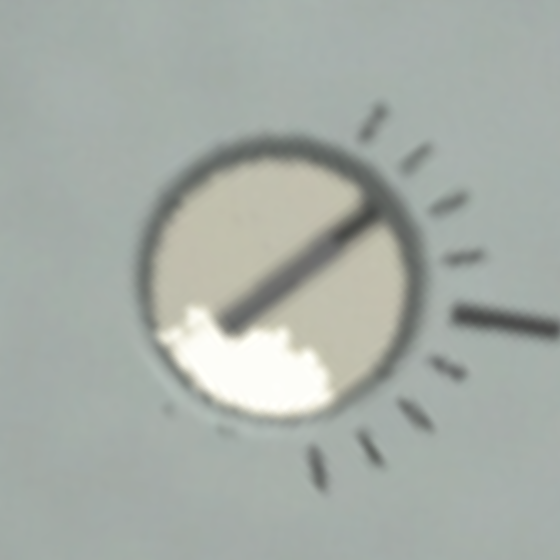

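The mouth is at (0.4836, 0.1077). The pointer end is at (383,207), the slot lies at about 37.4°, and the index is right of centre at (510,320). Moving over the bore and down, to stop above the trimmer.

Emit:
move_arm --plan '[{"delta_pos": [0.04,0,0.02],"turn": [0,0,-0.01],"fingers": 1},{"delta_pos": [0.0796,0,0.05],"turn": [0,0,-0.01],"fingers": 1},{"delta_pos": [0.0796,0,0.07],"turn": [0,0,-0.01],"fingers": 1},{"delta_pos": [0.0796,0,0.08],"turn": [0,0,-0.01],"fingers": 1},{"delta_pos": [0.0796,0,0.09],"turn": [0,0,-0.01],"fingers": 1},{"delta_pos": [0.0796,0,0.1],"turn": [0,0,-0.01],"fingers": 1},{"delta_pos": [0.0796,0,0.11],"turn": [0,0,-0.01],"fingers": 1},{"delta_pos": [0.0796,0,0.11],"turn": [0,0,-0.01],"fingers": 1}]'

```text
clock: 8.72
position: [0.4843, 0.1073, 0.1279]
ee_rot: [0.948, 0.32, -0.0, 0.0]
ft_force: [0.9, 0.1, -0.0]
grip_width: 0.127
grasp_force: 97.5
```

Emit:
move_arm --plan '[{"delta_pos": [0,0,0.004],"turn": [0,0,0],"fingers": 1},{"delta_pos": [0,0,0.008],"turn": [0,0,0],"fingers": 1},{"delta_pos": [0,0,0.008],"turn": [0,0,0],"fingers": 1}]'

```text
clock: 9.1
position: [0.4846, 0.1077, 0.1201]
ee_rot: [0.948, 0.32, -0.0, -0.0]
ft_force: [-0.5, -0.3, -0.1]
grip_width: 0.128
grasp_force: 97.5
```

Emit:
move_arm --plan '[{"delta_pos": [0,0,0.002],"turn": [0,0,0],"fingers": 1},{"delta_pos": [0,0,0.004],"turn": [0,0,0],"fingers": 1},{"delta_pos": [0,0,0.005],"turn": [0,0,0],"fingers": 1},{"delta_pos": [0,0,0.005],"turn": [0,0,0],"fingers": 1}]'

```text
clock: 9.6
position: [0.4846, 0.1077, 0.1152]
ee_rot: [0.948, 0.32, -0.0, 0.0]
ft_force: [-0.4, -0.0, 0.0]
grip_width: 0.127
grasp_force: 97.5
```

Emit:
move_arm --plan '[{"delta_pos": [0,0,0.001],"turn": [0,0,0],"fingers": 1},{"delta_pos": [0,0,0.001],"turn": [0,0,0],"fingers": 1},{"delta_pos": [0,0,0.001],"turn": [0,0,0],"fingers": 1}]'

```text
clock: 9.98
position: [0.4847, 0.1077, 0.1143]
ee_rot: [0.948, 0.32, 0.0, 0.0]
ft_force: [-0.4, -0.1, -1.1]
grip_width: 0.128
grasp_force: 97.5
```

Emit:
move_arm --plan '[{"delta_pos": [0,0,0.001],"turn": [0,0,0],"fingers": 1},{"delta_pos": [0,0,0.001],"turn": [0,0,0],"fingers": 1},{"delta_pos": [0,0,0.001],"turn": [0,0,0],"fingers": 1}]'

```text
clock: 10.35
position: [0.4847, 0.1077, 0.1133]
ee_rot: [0.948, 0.32, 0.0, 0.0]
ft_force: [0.1, 0.1, 0.3]
grip_width: 0.129
grasp_force: 97.5
```

Emit:
move_arm --plan '[{"delta_pos": [0,0,0.001],"turn": [0,0,0],"fingers": 1},{"delta_pos": [0,0,0.001],"turn": [0,0,0],"fingers": 1},{"delta_pos": [0,0,0.001],"turn": [0,0,0],"fingers": 1}]'

```text
clock: 10.72
position: [0.4847, 0.1077, 0.1123]
ee_rot: [0.948, 0.32, 0.0, 0.0]
ft_force: [0.2, -0.3, -1.1]
grip_width: 0.13
grasp_force: 97.5
```

Emit:
move_arm --plan '[{"delta_pos": [0,0,0.001],"turn": [0,0,0],"fingers": 1},{"delta_pos": [0,0,0.001],"turn": [0,0,0],"fingers": 1},{"delta_pos": [0,0,0.001],"turn": [0,0,0],"fingers": 1}]'

```text
clock: 11.1
position: [0.4846, 0.1078, 0.1112]
ee_rot: [0.948, 0.32, -0.0, -0.0]
ft_force: [-0.8, 0.3, -0.1]
grip_width: 0.126
grasp_force: 97.5
```

Emit:
move_arm --plan '[{"delta_pos": [0,0,0.001],"turn": [0,0,0],"fingers": 1},{"delta_pos": [0,0,0.001],"turn": [0,0,0],"fingers": 1},{"delta_pos": [0,0,0.001],"turn": [0,0,0],"fingers": 1}]'

```text
clock: 11.48
position: [0.4846, 0.1078, 0.1102]
ee_rot: [0.948, 0.32, -0.0, -0.0]
ft_force: [0.0, 1.4, -0.9]
grip_width: 0.129
grasp_force: 97.4
```

Emit:
move_arm --plan '[{"delta_pos": [0,0,0.001],"turn": [0,0,0],"fingers": 1},{"delta_pos": [0,0,0.001],"turn": [0,0,0],"fingers": 1},{"delta_pos": [0,0,0.001],"turn": [0,0,0],"fingers": 1}]'

```text
clock: 11.85
position: [0.4847, 0.1078, 0.1094]
ee_rot: [0.948, 0.32, 0.0, 0.0]
ft_force: [-1.6, 1.2, 1.4]
grip_width: 0.126
grasp_force: 97.8
```

Emit:
move_arm --plan '[{"delta_pos": [-0.0007,-0.0004,0],"turn": [0,0,0],"fingers": 1},{"delta_pos": [-0.0007,-0.0004,0.001],"turn": [0,0,0],"fingers": 1},{"delta_pos": [-0.0007,-0.0004,0.001],"turn": [0,0,0],"fingers": 1}]'

```text
clock: 12.22
position: [0.4843, 0.1076, 0.1086]
ee_rot: [0.948, 0.32, 0.0, 0.0]
ft_force: [0.4, 0.6, 4.3]
grip_width: 0.127
grasp_force: 98.0
```

Emit:
move_arm --plan '[{"delta_pos": [0,0,0.0006],"turn": [0,0,0],"fingers": 1},{"delta_pos": [0,0,0.0006],"turn": [0,0,0],"fingers": 1},{"delta_pos": [0,0,0.0006],"turn": [0,0,0],"fingers": 1}]'

```text
clock: 12.6
position: [0.4843, 0.1077, 0.1081]
ee_rot: [0.948, 0.32, 0.0, 0.0]
ft_force: [1.0, 0.9, 6.1]
grip_width: 0.126
grasp_force: 98.3
```

```bash
python3 - <<'E'
from h import *
o=get_obs();print(o["ft_force"].round(2),o["torque"].round(3),o["position"].round(4),o["joint_pos"].round(2),np.degrees(Ro.from_quat(o["ee_rot"]).as_matrix()[:2,0]@[1,0]))
c=grab("wrist");print(get_obs()["ft_force"].round(2),get_obs()["torque"].round(3))
cv2.imwrite("pics/p1.png",cv2.resize(c["color"][150:330,200:440,::-1],None,fx=3,fy=3,interpolation=cv2.INTER_CUBIC))
E
```

```text
[0.97 0.93 6.13] [ 0.152 -0.    -0.002] [0.4843 0.1077 0.1081] [ 0.63  0.36 -1.08  1.91  0.36  1.08 -1.51] 45.58697833895735
[0.76 1.21 5.86] [ 0.282 -0.047  0.031]
```

View pics/p1.png

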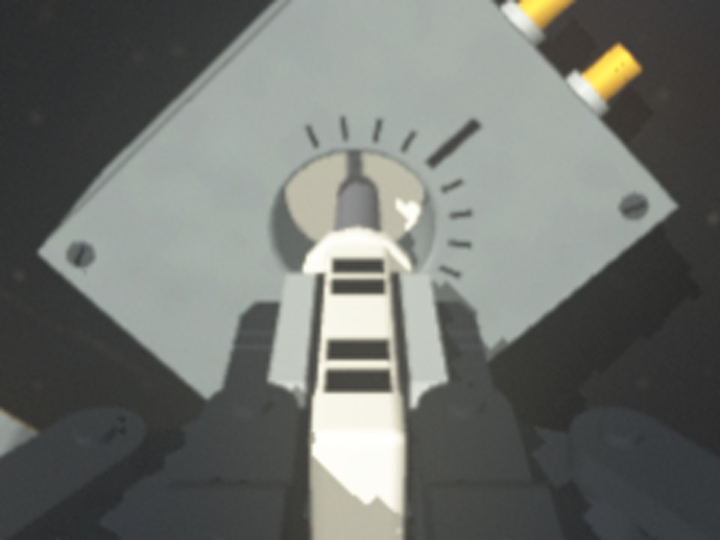

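The pointer shows above the shank at (354,165) in the crop, with the blade in the slot and about 6 N of press. Turning clockwise in stages.

Emit:
move_arm --plan '[{"delta_pos": [0,0,0],"turn": [0,0,0.08],"fingers": 1},{"delta_pos": [0,0,0],"turn": [0,0,0.16],"fingers": 1},{"delta_pos": [0,0,0],"turn": [0,0,0.24],"fingers": 1},{"delta_pos": [0,0,0],"turn": [0,0,0.32],"fingers": 1},{"delta_pos": [0,0,0],"turn": [0,0,0.4],"fingers": 1},{"delta_pos": [0,0,0],"turn": [0,0,0.4],"fingers": 1}]'

```text
clock: 13.4
position: [0.4841, 0.1081, 0.1081]
ee_rot: [0.992, 0.125, 0.0, -0.0]
ft_force: [-0.3, 2.3, 6.1]
grip_width: 0.129
grasp_force: 98.5
```

```bash
cat > st.py <<'E'
from h import *
import sys
o=get_obs();R=Ro.from_quat(o["ee_rot"]).as_matrix();yaw=np.arctan2(R[1,0],R[0,0])
print(o["clock"],"yaw",np.degrees(yaw).round(2),"F",o["ft_force"].round(2),"tool",(R.T@o["ft_force"]).round(2),"M",o["torque"].round(3),o["position"].round(4),"q7",o["joint_pos"][-1].round(2))
c=grab("wrist");g=cv2.cvtColor(c["color"],cv2.COLOR_RGB2GRAY).astype(float)
b=np.array([.4836,.1077]);prof=[]
for r in (.0125,.0135,.0145):  # ring on disc, z=.030
    a=np.arange(-.7,.7,.01);a0=yaw+a
    uv=proj(c,np.c_[b[0]+r*np.cos(a0),b[1]+r*np.sin(a0),np.full(a.size,.0295)]).astype(np.float32)
    p=cv2.remap(np.float32(g),uv[:,:1],uv[:,1:],cv2.INTER_LINEAR).ravel();prof.append(p)
    w=np.clip(np.median(p)-25-p,0,None);w[abs(a-a[w.argmax()])>.3]=0
    print(r,"pointer rel hand",((w*a).sum()/max(w.sum(),1e-6)).round(3),"trimmer",((w*a).sum()/max(w.sum(),1e-6)+yaw+np.radians(9.1)).round(3),"min/med",p.min().round(),np.median(p).round())
if len(sys.argv)>1:cv2.imwrite("pics/"+sys.argv[1],cv2.resize(c["color"][150:330,200:440,::-1],None,fx=3,fy=3,interpolation=cv2.INTER_CUBIC))
E
python3 st.py
```

```text
13.4 yaw 14.32 F [-0.29  2.34  6.06] tool [ 0.3  -2.34 -6.06] M [0.563 0.142 0.051] [0.4841 0.1081 0.1081] q7 -1.88
0.0125 pointer rel hand 0.0 trimmer 0.409 min/med 162.0 175.0
0.0135 pointer rel hand -0.226 trimmer 0.182 min/med 129.0 176.0
0.0145 pointer rel hand -0.217 trimmer 0.192 min/med 107.0 176.0
```

Emit:
move_arm --plan '[{"delta_pos": [0,-0.0005,0],"turn": [0,0,0.07],"fingers": 1},{"delta_pos": [0,-0.0005,0],"turn": [0,0,0.14],"fingers": 1},{"delta_pos": [0,-0.0005,0],"turn": [0,0,0.21],"fingers": 1},{"delta_pos": [0,-0.0005,0],"turn": [0,0,0.28],"fingers": 1},{"delta_pos": [0,-0.0005,0],"turn": [0,0,0.35],"fingers": 1},{"delta_pos": [0,-0.0005,0],"turn": [0,0,0.35],"fingers": 1}]'

```text
clock: 14.2
position: [0.4842, 0.1081, 0.1081]
ee_rot: [0.999, -0.05, 0.0, 0.0]
ft_force: [1.2, 0.8, 5.7]
grip_width: 0.128
grasp_force: 98.4
```

```bash
python3 st.py p2.png; python3 - <<'E'
from h import *
c=grab("wrist");np.savez("p2.npz",**c)
E
```

```text
14.2 yaw -5.74 F [1.24 0.76 5.69] tool [ 1.17 -0.88 -5.69] M [ 0.16  -0.035  0.07 ] [0.4842 0.1081 0.1081] q7 -2.2
0.0125 pointer rel hand 0.0 trimmer 0.059 min/med 159.0 169.0
0.0135 pointer rel hand 0.397 trimmer 0.456 min/med 130.0 167.0
0.0145 pointer rel hand 0.393 trimmer 0.451 min/med 99.0 166.0
```

View pics/p2.png

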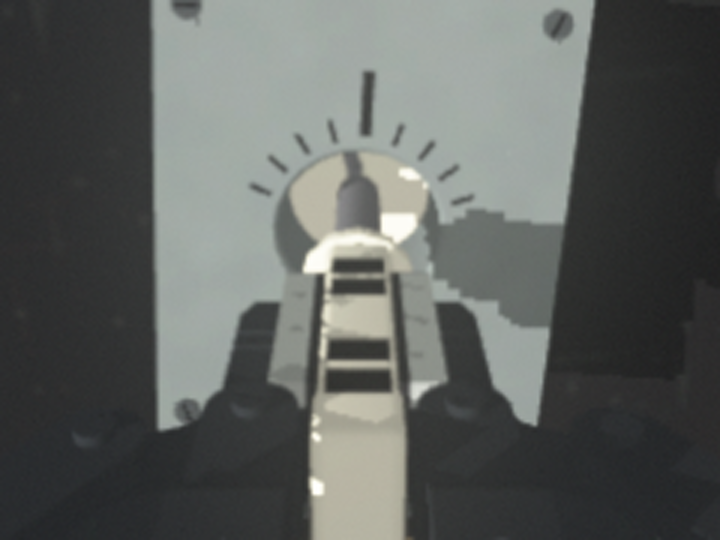

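The pointer shows at (347,153)-(356,178) in the crop, lagging counter-clockwise of the hand. The index bar is at (367,103). I'll measure both numerically.

```bash
cat > pt.py <<'E'
from h import *
def run(c,zd=.0297,rng=(153,178)):
    g=cv2.resize(cv2.cvtColor(c["color"],cv2.COLOR_RGB2GRAY)[150:330,200:440],None,fx=3,fy=3,interpolation=cv2.INTER_CUBIC).astype(float)
    b=np.array([.4836,.1077]);pts=[]
    for v in range(*rng,3):
        s=g[v,325:385];w=np.clip(np.median(s)-30-s,0,None)
        if w.sum()>50:pts.append(((w*np.arange(325,385)).sum()/w.sum(),v))
    pts=np.array(pts);full=lambda p:(np.array(p)+.5)/3-.5+[200,150]
    W=plane(c,full(pts),zd)[:,:2]-b
    print(pts.round(1).tolist());print("r mm",(np.hypot(*W.T)*1e3).round(1),"trimmer via centre",(np.arctan2(W[:,1],W[:,0])+np.radians(9.1)).round(3))
    d=cv2.fitLine(np.float32(W),2,0,.01,.01).ravel();d=d*np.sign(d[0]);print("line dir",np.arctan2(d[1],d[0])+np.radians(9.1))
    I=plane(c,full([[367,75],[367,103],[367,130]]),.055)[:,:2]-b;print("index check",(np.arctan2(I[:,1],I[:,0])+np.radians(9.1)).round(3),(np.hypot(*I.T)*1e3).round(1))
if __name__=="__main__":
    import sys
    run(dict(np.load(sys.argv[1])) if len(sys.argv)>1 else grab("wrist"))
E
python3 pt.py p2.npz
```

```text
[[349.7, 153.0], [350.5, 156.0], [351.6, 159.0], [353.0, 162.0], [353.9, 165.0], [354.3, 168.0], [354.4, 171.0], [355.0, 174.0], [356.4, 177.0]]
r mm [9.8 9.  8.2 7.4 6.6 5.9 5.1 4.3 3.5] trimmer via centre [0.239 0.231 0.215 0.189 0.171 0.169 0.178 0.17  0.096]
line dir 0.300145488531368
index check [-0.002 -0.015 -0.034] [35.  29.1 23.2]
```

Emit:
move_arm --plan '[{"delta_pos": [0,-0.0002,0],"turn": [0,0,0.06],"fingers": 1},{"delta_pos": [0,-0.0002,0],"turn": [0,0,0.12],"fingers": 1},{"delta_pos": [0,-0.0002,0],"turn": [0,0,0.17],"fingers": 1},{"delta_pos": [0,-0.0002,0],"turn": [0,0,0.2],"fingers": 1},{"delta_pos": [0,-0.0002,0],"turn": [0,0,0.2],"fingers": 1},{"delta_pos": [0,-0.0002,0],"turn": [0,0,0.2],"fingers": 1}]'

```text
clock: 15.05
position: [0.4842, 0.108, 0.1081]
ee_rot: [0.989, -0.149, 0.0, 0.0]
ft_force: [0.9, 0.5, 5.7]
grip_width: 0.126
grasp_force: 98.4
```

```bash
python3 st.py|head -1; python3 pt.py
```

```text
15.05 yaw -17.15 F [0.89 0.51 5.69] tool [ 0.7  -0.75 -5.69] M [-0.059 -0.045  0.008] [0.4842 0.108  0.1081] q7 -2.39
[[349.7, 153.0], [350.9, 156.0], [352.0, 159.0], [353.1, 162.0], [354.1, 165.0], [354.6, 168.0], [355.0, 171.0], [355.6, 174.0], [356.6, 177.0]]
r mm [9.9 9.1 8.3 7.5 6.7 5.9 5.2 4.4 3.6] trimmer via centre [ 0.041  0.027  0.011 -0.009 -0.031 -0.037 -0.038 -0.05  -0.103]
line dir 0.110205330253618
index check [-0.2   -0.213 -0.231] [35.1 29.1 23.2]
```

Emit:
move_arm --plan '[{"delta_pos": [0,0,0],"turn": [0,0,0],"fingers": 1},{"delta_pos": [0,0,0],"turn": [0,0,0],"fingers": 1},{"delta_pos": [0,0,-0.004],"turn": [0,0,0],"fingers": 1},{"delta_pos": [0,0,-0.012],"turn": [0,0,0],"fingers": 1},{"delta_pos": [0,0,-0.035],"turn": [0,0,0],"fingers": 1},{"delta_pos": [0,0,-0.08],"turn": [0,0,0],"fingers": 1},{"delta_pos": [0,0,-0.12],"turn": [0,0,0],"fingers": 1},{"delta_pos": [-0.05,0,-0.13],"turn": [0,0,0],"fingers": 1},{"delta_pos": [-0.08,0,-0.13],"turn": [0,0,0],"fingers": 1},{"delta_pos": [-0.08,0,-0.13],"turn": [0,0,0],"fingers": 1}]'

```text
clock: 16.4
position: [0.406, 0.1322, 0.2381]
ee_rot: [0.989, -0.148, 0.001, 0.001]
ft_force: [-0.5, -0.2, 0.2]
grip_width: 0.127
grasp_force: 97.6
```

```bash
python3 bore.py b2.png; python3 - <<'E'
# angles from rectified picture: pointer/slot rows within disc, and index bar, both via fitLine
import cv2,numpy as np
g=cv2.cvtColor(cv2.imread("pics/b2.png"),6);v,u=np.mgrid[:560,:560];x=(u-280)/8;y=(280-v)/8;r=np.hypot(x,y)
th=np.arctan2(y,x)+np.radians(9.1)
for lo,hi in((3,6),(6,9),(9,11),(11,13),(13,15),(21,25),(25,29),(29,34)):
    k=(r>lo)&(r<hi)&(abs(th)<.7 if hi<20 else abs(th)<.13);w=np.clip(np.median(g[k])-30.-g[k],0,None) if hi<20 else np.clip(np.percentile(g[k],80)-40.-g[k],0,None)
    print(lo,hi,(w*th[k]).sum()/max(w.sum(),1e-9),w.sum())
E
```

```text
16.4 [0.406  0.1322 0.2381] [ 0.63 -0.1  -0.97  1.91 -0.08  1.29 -2.19]
mouth [0.4835 0.1077] [36.41428375 36.59412384]
slot area 90.078125 angle -3.5 trimmer 0.097
index centroid nan nan
3 6 -0.06886917846521104 307.0
6 9 0.020196643882475458 18337.0
9 11 0.04057334778119547 23436.0
11 13 0.04220948719993104 25709.0
13 15 0.05895934304282968 25823.0
21 25 -0.027640694649598924 13404.0
25 29 -0.02551167981846372 20877.0
29 34 -0.02096994851760721 26944.0bore.py:20: RuntimeWarning: Mean of empty slice.
  m=(gx-.4835+q[0]>.024)&(gray<75)&(abs(gy+.0046)<.006);v,u=np.nonzero(m);print("index centroid",((u.mean()-280)/8).round(2),((280-v.mean())/8).round(2))
  ret = ret.dtype.type(ret / rcount)
```

```bash
cat > ang.py <<'E'
import cv2,numpy as np,sys
g=cv2.cvtColor(cv2.imread("pics/"+sys.argv[1]),6).astype(np.float32);a0=float(sys.argv[2])  # approx slot world angle deg
def line(cx,cy,deg,r0,r1,half=2.6):
    a=np.radians(deg);t=np.arange(r0,r1,.25);s=np.arange(-half,half+.01,.05)
    T,S=np.meshgrid(t,s,indexing="ij");x=cx+T*np.cos(a)-S*np.sin(a);y=cy+T*np.sin(a)+S*np.cos(a)
    p=cv2.remap(g,np.float32(280+8*x),np.float32(280-8*y),1)
    base=np.minimum(p[:,:10].mean(1),p[:,-10:].mean(1))[:,None];w=np.clip(base-12-p,0,None);ok=w.sum(1)>60
    c=(w*s).sum(1)[ok]/w.sum(1)[ok];tt=t[ok]
    L=cv2.fitLine(np.float32(np.c_[tt,c]),cv2.DIST_HUBER,0,.01,.01).ravel();m=L[1]/L[0]
    return deg+np.degrees(np.arctan(m)),L[3]-m*L[2],ok.sum(),np.abs(c-(L[3]+m*(tt-L[2]))).max(),np.c_[tt,c][::8].round(2).tolist()
i=line(0,0,-9.1,22.5,34.5);print("index deg,offset at centre",i)
for h in (a0,):
    s=line(0,0,h,-8,14);print("slot",s);s2=line(0,0,s[0],-8,14);print("slot refined",s2[:4]);s3=line(0,0,s[0],1,14);print("front half",s3[:4])
print("trimmer by directions to -9.1:",np.radians(s2[0]+9.1))
# mouth-side ticks: radial line angles
for k in (-4,-3,-2,-1,1,2,3,4):
    d=-9.1+np.degrees(.3*k);q=line(0,0,d,19.5,25,1.6);print(k,"tick off mm",round(q[1]+np.tan(np.radians(q[0]-d))*22.5,2),q[2])
E
python3 ang.py b1.png 37.4; echo; python3 ang.py b2.png -6
```

```text
index deg,offset at centre (np.float32(-9.12271), np.float32(-0.66671944), np.int64(48), np.float64(0.07548204419786286), [[22.5, -0.71], [24.5, -0.67], [26.5, -0.69], [28.5, -0.63], [30.5, -0.67], [32.5, -0.68]])
slot (np.float32(38.5283), np.float32(-0.47536752), np.int64(88), np.float64(0.15854614308970122), [[-8.0, -0.47], [-6.0, -0.5], [-4.0, -0.56], [-2.0, -0.5], [0.0, -0.52], [2.0, -0.42], [4.0, -0.42], [6.0, -0.34], [8.0, -0.29], [10.0, -0.19], [12.0, -0.25]])
slot refined (np.float32(38.489357), np.float32(-0.47184733), np.int64(88), np.float64(0.16256888344617182))
front half (np.float32(38.71558), np.float32(-0.4997434), np.int64(52), np.float64(0.09702536202603651))
trimmer by directions to -9.1: 0.83059096
-4 tick off mm -0.41 15
-3 tick off mm -0.58 13
-2 tick off mm -0.63 15
-1 tick off mm -0.56 14
1 tick off mm -0.47 17
2 tick off mm -0.39 16
3 tick off mm -0.18 17
4 tick off mm -0.08 20

index deg,offset at centre (np.float32(-9.111035), np.float32(-0.6679994), np.int64(48), np.float64(0.09259920275790356), [[22.5, -0.6], [24.5, -0.7], [26.5, -0.71], [28.5, -0.65], [30.5, -0.65], [32.5, -0.63]])
slot (np.float32(-3.5703237), np.float32(-0.55837023), np.int64(88), np.float64(0.10317075804112386), [[-8.0, -0.87], [-6.0, -0.87], [-4.0, -0.69], [-2.0, -0.62], [0.0, -0.57], [2.0, -0.51], [4.0, -0.43], [6.0, -0.29], [8.0, -0.21], [10.0, -0.09], [12.0, -0.13]])
slot refined (np.float32(-3.67201), np.float32(-0.5613819), np.int64(88), np.float64(0.08025131718414857))
front half (np.float32(-3.7251136), np.float32(-0.5557917), np.int64(52), np.float64(0.0754146364496252))
trimmer by directions to -9.1: 0.09473631
-4 tick off mm -0.36 13
-3 tick off mm -0.51 13
-2 tick off mm -0.56 13
-1 tick off mm -0.69 2
1 tick off mm -0.56 12
2 tick off mm -0.48 16
3 tick off mm -0.35 17
4 tick off mm -0.15 19
```

The line fits put the trimmer at +0.093 rad: slot -3.7°, index direction -9.1°. That is just short. Going back in with the blade aligned to the slot, then another 0.1 rad.

Emit:
move_arm --plan '[{"delta_pos": [0.04,0,0],"turn": [0,0,-0.09],"fingers": 1},{"delta_pos": [0.081,0,0.01],"turn": [0,0,-0.177],"fingers": 1},{"delta_pos": [0.081,0,0.05],"turn": [0,0,-0.177],"fingers": 1},{"delta_pos": [0.081,0,0.07],"turn": [0,0,-0.177],"fingers": 1},{"delta_pos": [0.081,0,0.09],"turn": [0,0,-0.177],"fingers": 1},{"delta_pos": [0.081,0,0.11],"turn": [0,0,-0.177],"fingers": 1},{"delta_pos": [0.081,0,0.12],"turn": [0,0,-0.177],"fingers": 1},{"delta_pos": [0.081,0,0.12],"turn": [0,0,-0.177],"fingers": 1}]'

```text
clock: 17.45
position: [0.4845, 0.108, 0.1173]
ee_rot: [0.998, -0.061, -0.0, 0.0]
ft_force: [-0.2, -0.1, -0.7]
grip_width: 0.13
grasp_force: 97.7
```

Emit:
move_arm --plan '[{"delta_pos": [0,0,0.001],"turn": [0,0,0],"fingers": 1},{"delta_pos": [0,0,0.002],"turn": [0,0,0],"fingers": 1},{"delta_pos": [0,0,0.003],"turn": [0,0,0],"fingers": 1},{"delta_pos": [0,0,0.004],"turn": [0,0,0],"fingers": 1},{"delta_pos": [0,0,0.005],"turn": [0,0,0],"fingers": 1},{"delta_pos": [0,0,0.005],"turn": [0,0,0],"fingers": 1}]'

```text
clock: 18.2
position: [0.4847, 0.1079, 0.1126]
ee_rot: [0.998, -0.061, -0.0, 0.0]
ft_force: [0.2, 0.3, -0.2]
grip_width: 0.128
grasp_force: 97.7
```

Emit:
move_arm --plan '[{"delta_pos": [0,0,0.0007],"turn": [0,0,0],"fingers": 1},{"delta_pos": [0,0,0.0014],"turn": [0,0,0],"fingers": 1},{"delta_pos": [0,0,0.002],"turn": [0,0,0],"fingers": 1},{"delta_pos": [0,0,0.002],"turn": [0,0,0],"fingers": 1}]'

```text
clock: 18.7
position: [0.4847, 0.108, 0.1106]
ee_rot: [0.998, -0.061, -0.0, 0.0]
ft_force: [0.6, 0.2, -0.6]
grip_width: 0.124
grasp_force: 97.7
```

Emit:
move_arm --plan '[{"delta_pos": [0,0,0.0005],"turn": [0,0,0],"fingers": 1},{"delta_pos": [0,0,0.001],"turn": [0,0,0],"fingers": 1},{"delta_pos": [0,0,0.001],"turn": [0,0,0],"fingers": 1}]'

```text
clock: 19.08
position: [0.4848, 0.108, 0.1097]
ee_rot: [0.998, -0.061, 0.0, 0.0]
ft_force: [-0.0, -0.2, -0.2]
grip_width: 0.128
grasp_force: 97.6
```

In the slot again without lip contact. Pressing gently.

Emit:
move_arm --plan '[{"delta_pos": [0,0,0.0006],"turn": [0,0,0],"fingers": 1},{"delta_pos": [0,0,0.0012],"turn": [0,0,0],"fingers": 1},{"delta_pos": [0,0,0.0012],"turn": [0,0,0],"fingers": 1},{"delta_pos": [0,0,0.0012],"turn": [0,0,0],"fingers": 1}]'

```text
clock: 19.58
position: [0.4848, 0.108, 0.1087]
ee_rot: [0.998, -0.061, 0.0, 0.0]
ft_force: [-0.4, -0.5, 4.8]
grip_width: 0.125
grasp_force: 98.2
```

Emit:
move_arm --plan '[{"delta_pos": [0,0,0.0005],"turn": [0,0,0],"fingers": 1},{"delta_pos": [0,0,0.0005],"turn": [0,0,0],"fingers": 1},{"delta_pos": [0,0,0.0005],"turn": [0,0,0],"fingers": 1}]'

```text
clock: 19.95
position: [0.4849, 0.108, 0.1082]
ee_rot: [0.998, -0.061, 0.0, 0.0]
ft_force: [-0.5, -0.3, 5.8]
grip_width: 0.127
grasp_force: 98.5
```

```bash
python3 st.py|head -1; python3 pt.py
```

```text
19.95 yaw -7.0 F [-0.52 -0.26  5.77] tool [-0.49  0.32 -5.77] M [-0.102  0.373 -0.006] [0.4849 0.108  0.1082] q7 -2.23
[[358.3, 156.0], [357.5, 159.0], [357.5, 162.0], [357.5, 165.0], [357.7, 168.0], [357.8, 171.0], [358.0, 174.0], [358.1, 177.0]]
r mm [9.5 8.8 8.  7.2 6.5 5.7 4.9 4.1] trimmer via centre [ 0.009  0.03   0.03   0.026  0.021  0.013 -0.001 -0.015]
line dir 0.04504408344723487
index check [-0.022 -0.034 -0.051] [35.7 29.7 23.8]
```

Emit:
move_arm --plan '[{"delta_pos": [0,0,0],"turn": [0,0,0.07],"fingers": 1},{"delta_pos": [0,0,0],"turn": [0,0,0.13],"fingers": 1},{"delta_pos": [0,0,0],"turn": [0,0,0.19],"fingers": 1},{"delta_pos": [0,0,0],"turn": [0,0,0.24],"fingers": 1},{"delta_pos": [0,0,0],"turn": [0,0,0.272],"fingers": 1},{"delta_pos": [0,0,0],"turn": [0,0,0.272],"fingers": 1},{"delta_pos": [0,0,0],"turn": [0,0,0.272],"fingers": 1},{"delta_pos": [0,0,0],"turn": [0,0,0.272],"fingers": 1}]'

```text
clock: 21.05
position: [0.485, 0.1079, 0.1082]
ee_rot: [0.981, -0.196, 0.0, 0.0]
ft_force: [-0.7, -0.6, 5.7]
grip_width: 0.125
grasp_force: 98.5
```

```bash
python3 st.py|head -1; python3 pt.py
```

```text
21.05 yaw -22.58 F [-0.68 -0.63  5.69] tool [-0.38  0.85 -5.69] M [-0.254  0.146  0.019] [0.485  0.1079 0.1082] q7 -2.48
[[351.8, 156.0], [352.5, 159.0], [353.7, 162.0], [354.7, 165.0], [355.2, 168.0], [355.6, 171.0], [356.1, 174.0], [357.2, 177.0]]
r mm [9.9 9.1 8.3 7.5 6.7 6.  5.2 4.4] trimmer via centre [-0.073 -0.077 -0.097 -0.115 -0.119 -0.12  -0.125 -0.171]
line dir -0.007713768332226034
index check [-0.285 -0.296 -0.311] [35.9 29.9 24. ]
```

Emit:
move_arm --plan '[{"delta_pos": [0,0,0],"turn": [0,0,0.272],"fingers": 1},{"delta_pos": [0,0,-0.004],"turn": [0,0,0],"fingers": 1},{"delta_pos": [0,0,-0.012],"turn": [0,0,0],"fingers": 1}]'

```text
clock: 21.52
position: [0.4842, 0.1083, 0.1198]
ee_rot: [0.981, -0.196, -0.0, 0.0]
ft_force: [-1.1, -0.6, 0.1]
grip_width: 0.126
grasp_force: 97.6
```

That first row wrongly repeated a turn, so I'll check the trimmer from above.

Emit:
move_arm --plan '[{"delta_pos": [0,0,-0.04],"turn": [0,0,0],"fingers": 1},{"delta_pos": [0,0,-0.09],"turn": [0,0,0],"fingers": 1},{"delta_pos": [0,0,-0.118],"turn": [0,0,0],"fingers": 1},{"delta_pos": [-0.05,0,-0.118],"turn": [0,0,0],"fingers": 1},{"delta_pos": [-0.08,0,-0.118],"turn": [0,0,0],"fingers": 1},{"delta_pos": [-0.08,0,-0.118],"turn": [0,0,0],"fingers": 1}]'

```text
clock: 22.28
position: [0.4097, 0.1393, 0.2383]
ee_rot: [0.98, -0.197, 0.001, 0.001]
ft_force: [1.1, 0.4, 0.4]
grip_width: 0.129
grasp_force: 97.6
```

```bash
python3 bore.py b3.png 2>/dev/null; python3 ang.py b3.png -12|head -6
```

```text
22.275 [0.4097 0.1393 0.2383] [ 0.38 -0.07 -0.76  1.91 -0.05  1.29 -2.34]
mouth [0.4834 0.1078] [36.13325882 36.4564476 ]
slot area 82.625 angle -19.1 trimmer -0.175
index centroid 29.32 -5.38
index deg,offset at centre (np.float32(-8.816631), np.float32(-0.7940987), np.int64(48), np.float64(0.08309539409870514), [[22.5, -0.71], [24.5, -0.7], [26.5, -0.58], [28.5, -0.68], [30.5, -0.62], [32.5, -0.65]])
slot (np.float32(-19.90957), np.float32(-0.68310636), np.int64(49), np.float64(0.08656641348068822), [[-8.0, 0.34], [-6.0, 0.15], [-4.0, -0.14], [-2.0, -0.34], [0.0, -0.71], [2.0, -0.99], [4.0, -1.31]])
slot refined (np.float32(-19.336668), np.float32(-0.6320072), np.int64(88), np.float64(0.12531531549720965))
front half (np.float32(-18.668776), np.float32(-0.7150118), np.int64(52), np.float64(0.09210470471738685))
trimmer by directions to -9.1: -0.17866355
-4 tick off mm -0.18 12Traceback (most recent call last):
  File "ang.py", line 17, in <module>
    d=-9.1+np.degrees(.3*k);q=line(0,0,d,19.5,25,1.6);print(k,"tick off mm",round(q[1]+np.tan(np.radians(q[0]-d))*22.5,2),q[2])
                              ~~~~^^^^^^^^^^^^^^^^^^^
  File "ang.py", line 9, in line
    L=cv2.fitLine(np.float32(np.c_[tt,c]),cv2.DIST_HUBER,0,.01,.01).ravel();m=L[1]/L[0]
      ~~~~~~~~~~~^^^^^^^^^^^^^^^^^^^^^^^^^^^^^^^^^^^^^^^^^^^^^^^^^^
cv2.error: OpenCV(4.12.0) /io/opencv/modules/imgproc/src/linefit.cpp:50: error: (-215:Assertion failed) count > 0 in function 'fitLine2D_wods'
```

Trimmer is at -0.17 after that slip. I'll go back in and turn it back, watching the pointer (recalibrating the centre to y 0.1071, as the ticks and the slot both indicate).

```bash
sed -i 's/b=np.array(\[.4836,.1077\])/b=np.array([.4835,.1071])/' pt.py; python3 pt.py p2.npz
```

```text
[[349.7, 153.0], [350.5, 156.0], [351.6, 159.0], [353.0, 162.0], [353.9, 165.0], [354.3, 168.0], [354.4, 171.0], [355.0, 174.0], [356.4, 177.0]]
r mm [10.   9.2  8.4  7.6  6.8  6.   5.2  4.4  3.6] trimmer via centre [0.298 0.295 0.286 0.267 0.259 0.269 0.293 0.306 0.265]
line dir 0.3001455183336904
index check [ 0.015  0.006 -0.008] [35.1 29.1 23.2]
```

Emit:
move_arm --plan '[{"delta_pos": [0.04,0,0],"turn": [0,0,0],"fingers": 1},{"delta_pos": [0.081,0,0.01],"turn": [0,0,0],"fingers": 1},{"delta_pos": [0.081,0,0.05],"turn": [0,0,0],"fingers": 1},{"delta_pos": [0.081,0,0.07],"turn": [0,0,0],"fingers": 1},{"delta_pos": [0.081,0,0.09],"turn": [0,0,0],"fingers": 1},{"delta_pos": [0.081,0,0.11],"turn": [0,0,0],"fingers": 1},{"delta_pos": [0.081,0,0.12],"turn": [0,0,0],"fingers": 1},{"delta_pos": [0.081,0,0.12],"turn": [0,0,0],"fingers": 1}]'

```text
clock: 23.32
position: [0.4857, 0.1072, 0.1174]
ee_rot: [0.98, -0.197, -0.001, -0.0]
ft_force: [0.1, -0.0, -0.3]
grip_width: 0.125
grasp_force: 97.6
```

Emit:
move_arm --plan '[{"delta_pos": [0,0,0.001],"turn": [0,0,0],"fingers": 1},{"delta_pos": [0,0,0.002],"turn": [0,0,0],"fingers": 1},{"delta_pos": [0,0,0.003],"turn": [0,0,0],"fingers": 1},{"delta_pos": [0,0,0.004],"turn": [0,0,0],"fingers": 1},{"delta_pos": [0,0,0.005],"turn": [0,0,0],"fingers": 1},{"delta_pos": [0,0,0.005],"turn": [0,0,0],"fingers": 1}]'

```text
clock: 24.08
position: [0.4856, 0.1076, 0.1129]
ee_rot: [0.981, -0.196, -0.0, 0.0]
ft_force: [0.4, 0.1, -0.4]
grip_width: 0.127
grasp_force: 97.6
```

Emit:
move_arm --plan '[{"delta_pos": [-0.001,0,0.0007],"turn": [0,0,0],"fingers": 1},{"delta_pos": [-0.001,0,0.0014],"turn": [0,0,0],"fingers": 1},{"delta_pos": [-0.001,0,0.002],"turn": [0,0,0],"fingers": 1},{"delta_pos": [-0.001,0,0.0027],"turn": [0,0,0],"fingers": 1},{"delta_pos": [-0.001,0,0.0032],"turn": [0,0,0],"fingers": 1},{"delta_pos": [-0.001,0,0.0032],"turn": [0,0,0],"fingers": 1}]'

```text
clock: 24.82
position: [0.4847, 0.1079, 0.1098]
ee_rot: [0.981, -0.196, -0.0, 0.0]
ft_force: [-0.1, -0.1, -0.5]
grip_width: 0.129
grasp_force: 97.6
```

Emit:
move_arm --plan '[{"delta_pos": [0,0,0.0005],"turn": [0,0,0],"fingers": 1},{"delta_pos": [0,0,0.001],"turn": [0,0,0],"fingers": 1},{"delta_pos": [0,0,0.001],"turn": [0,0,0],"fingers": 1}]'

```text
clock: 25.2
position: [0.4849, 0.108, 0.109]
ee_rot: [0.981, -0.196, 0.0, 0.0]
ft_force: [-0.7, -0.5, 3.4]
grip_width: 0.126
grasp_force: 98.1
```

```bash
python3 st.py|head -1; python3 pt.py
```

```text
25.2 yaw -22.59 F [-0.68 -0.47  3.4 ] tool [-0.44  0.7  -3.4 ] M [-0.054  0.173  0.02 ] [0.4849 0.108  0.109 ] q7 -2.43
[[359.2, 153.0], [358.8, 156.0], [358.9, 159.0], [359.0, 162.0], [359.0, 165.0], [359.2, 168.0], [359.3, 171.0], [359.4, 174.0], [358.9, 177.0]]
r mm [9.9 9.1 8.3 7.6 6.8 6.  5.2 4.5 3.7] trimmer via centre [-0.194 -0.182 -0.18  -0.176 -0.17  -0.169 -0.165 -0.155 -0.106]
line dir -0.2281077091386149
index check [-0.269 -0.277 -0.288] [35.3 29.3 23.3]
```

Emit:
move_arm --plan '[{"delta_pos": [0,0,0.0006],"turn": [0,0,0],"fingers": 1},{"delta_pos": [0,0,0.0006],"turn": [0,0,-0.06],"fingers": 1},{"delta_pos": [0,0,0.0006],"turn": [0,0,-0.12],"fingers": 1},{"delta_pos": [0,0,0.0006],"turn": [0,0,-0.18],"fingers": 1},{"delta_pos": [0,0,0.0006],"turn": [0,0,-0.24],"fingers": 1},{"delta_pos": [0,0,0.0006],"turn": [0,0,-0.24],"fingers": 1}]'

```text
clock: 26.05
position: [0.485, 0.1077, 0.1084]
ee_rot: [0.997, -0.077, 0.0, 0.0]
ft_force: [-0.3, -1.3, 4.9]
grip_width: 0.128
grasp_force: 98.4
```

```bash
python3 st.py|head -1; python3 pt.py
```

```text
26.05 yaw -8.84 F [-0.25 -1.27  4.92] tool [-0.05  1.29 -4.92] M [-0.44   0.131 -0.07 ] [0.485  0.1077 0.1084] q7 -2.2
[[363.9, 156.0], [364.1, 159.0], [363.3, 162.0], [362.3, 165.0], [362.0, 168.0], [361.7, 171.0], [361.2, 174.0], [359.8, 177.0]]
r mm [9.8 9.  8.3 7.5 6.7 5.9 5.1 4.3] trimmer via centre [-0.136 -0.153 -0.144 -0.13  -0.133 -0.14  -0.134 -0.085]
line dir -0.1737408523251841
index check [-0.047 -0.058 -0.073] [35.9 29.9 24. ]
```

Emit:
move_arm --plan '[{"delta_pos": [0,0,0.0001],"turn": [0,0,-0.05],"fingers": 1},{"delta_pos": [0,0,0.0001],"turn": [0,0,-0.1],"fingers": 1},{"delta_pos": [0,0,0.0001],"turn": [0,0,-0.14],"fingers": 1},{"delta_pos": [0,0,0.0001],"turn": [0,0,-0.14],"fingers": 1},{"delta_pos": [0,0,0.0001],"turn": [0,0,-0.14],"fingers": 1}]'

```text
clock: 26.78
position: [0.485, 0.1077, 0.1083]
ee_rot: [1.0, -0.008, 0.0, 0.0]
ft_force: [-0.7, -1.5, 5.4]
grip_width: 0.123
grasp_force: 98.4
```

```bash
python3 st.py|head -1; python3 pt.py
```

```text
26.775 yaw -0.88 F [-0.69 -1.53  5.44] tool [-0.66  1.55 -5.44] M [-0.407  0.146 -0.043] [0.485  0.1077 0.1083] q7 -2.06
[[365.7, 156.0], [365.3, 159.0], [364.0, 162.0], [362.8, 165.0], [362.2, 168.0], [362.1, 171.0], [361.6, 174.0], [360.0, 177.0]]
r mm [9.9 9.2 8.3 7.5 6.7 6.  5.2 4.4] trimmer via centre [-0.055 -0.06  -0.044 -0.023 -0.021 -0.038 -0.042  0.01 ]
line dir -0.09421648427746987
index check [0.089 0.077 0.061] [35.9 29.9 24. ]
```

Emit:
move_arm --plan '[{"delta_pos": [0,0,0],"turn": [0,0,-0.03],"fingers": 1},{"delta_pos": [0,0,0],"turn": [0,0,-0.045],"fingers": 1},{"delta_pos": [0,0,0],"turn": [0,0,-0.045],"fingers": 1},{"delta_pos": [0,0,0],"turn": [0,0,-0.045],"fingers": 1}]'

```text
clock: 27.38
position: [0.4851, 0.1078, 0.1083]
ee_rot: [1.0, 0.015, 0.0, 0.0]
ft_force: [0.1, -1.4, 5.3]
grip_width: 0.128
grasp_force: 98.4
```

```bash
python3 st.py|head -1; python3 pt.py
```

```text
27.375 yaw 1.7 F [ 0.05 -1.4   5.34] tool [ 0.02  1.4  -5.33] M [-0.48   0.061 -0.004] [0.4851 0.1078 0.1083] q7 -2.02
[[365.8, 156.0], [365.3, 159.0], [364.1, 162.0], [362.8, 165.0], [362.2, 168.0], [362.1, 171.0], [361.5, 174.0], [359.9, 177.0]]
r mm [10.   9.2  8.4  7.6  6.8  6.   5.2  4.4] trimmer via centre [-0.013 -0.017  0.     0.02   0.023  0.006  0.008  0.063]
line dir -0.058941084592563864
index check [0.133 0.122 0.105] [35.9 29.9 24. ]
```

The pointer reads about 0 with 5.3 N of press. I'll back the hand off inside the play to unload, lift straight out, and check from above.

Emit:
move_arm --plan '[{"delta_pos": [0,0,0],"turn": [0,0,0],"fingers": 1},{"delta_pos": [0,0,0],"turn": [0,0,0.05],"fingers": 1},{"delta_pos": [0,0,0],"turn": [0,0,0.1],"fingers": 1},{"delta_pos": [0,0,-0.004],"turn": [0,0,0.1],"fingers": 1},{"delta_pos": [0,0,-0.012],"turn": [0,0,0.1],"fingers": 1},{"delta_pos": [0,0,-0.04],"turn": [0,0,0.1],"fingers": 1},{"delta_pos": [0,0,-0.09],"turn": [0,0,0.1],"fingers": 1},{"delta_pos": [0,0,-0.13],"turn": [0,0,0.1],"fingers": 1},{"delta_pos": [-0.05,0,-0.13],"turn": [0,0,0.1],"fingers": 1},{"delta_pos": [-0.08,0,-0.13],"turn": [0,0,0.1],"fingers": 1},{"delta_pos": [-0.08,0,-0.13],"turn": [0,0,0.1],"fingers": 1}]'

```text
clock: 28.85
position: [0.4035, 0.1054, 0.2386]
ee_rot: [0.999, -0.034, 0.001, 0.001]
ft_force: [-0.5, -0.3, -0.3]
grip_width: 0.129
grasp_force: 97.7
```

```bash
python3 bore.py b4.png 2>/dev/null; python3 ang.py b4.png -9 2>/dev/null|head -5; python3 st.py|head -1
```

```text
28.85 [0.4035 0.1054 0.2386] [ 0.5  -0.12 -0.79  1.94 -0.09  1.29 -1.9 ]
mouth [0.4835 0.1075] [36.04953384 37.00469208]
slot area 89.78125 angle -11.6 trimmer -0.044
index centroid nan nan
index deg,offset at centre (np.float32(-9.496164), np.float32(-0.45758665), np.int64(48), np.float64(0.09845556257704591), [[22.5, -0.61], [24.5, -0.61], [26.5, -0.74], [28.5, -0.63], [30.5, -0.69], [32.5, -0.7]])
slot (np.float32(-11.539016), np.float32(-1.2881932), np.int64(56), np.float64(0.2735699091092214), [[-8.0, -0.96], [-6.0, -1.02], [-4.0, -1.07], [-2.0, -1.12], [0.0, -1.48], [2.0, -1.39], [9.75, -1.8]])
slot refined (np.float32(-11.527076), np.float32(-1.2893836), np.int64(81), np.float64(0.31859816810778163))
front half (np.float32(-11.700472), np.float32(-1.248108), np.int64(45), np.float64(0.33717625936575013))
trimmer by directions to -9.1: -0.042360455
28.9 yaw -3.95 F [ 0.03  0.14 -0.81] tool [ 0.01 -0.14  0.81] M [-0.02   0.01  -0.009] [0.4046 0.1054 0.2386] q7 -1.9
```

```bash
python3 - <<'E'
import cv2,numpy as np
for f in("b2.png","b4.png"):
    g=cv2.cvtColor(cv2.imread("pics/"+f),6).astype(np.float32);a=np.radians(-9.1);print(f)
    for r in(-10,-6,-2,2,6,9,11,12.5,14):
        s=np.arange(-4,4.1,.5);x=r*np.cos(a)-(s-.6)*np.sin(a);y=r*np.sin(a)+(s-.6)*np.cos(a)
        print(r,cv2.remap(g,np.float32(280+8*x),np.float32(280-8*y),1).ravel().astype(int))
E
```

```text
b2.png
-10 [211 187 178 171 171 172 173 171 169 170 172 177 182 186 188 189 189]
-6 [236 209 179 161 135 118 105 105 111 121 141 160 177 183 189 191 191]
-2 [190 186 183 171 154 131 115 104 105 110 121 141 161 179 185 190 190]
2 [191 189 184 179 164 147 125 112 104 106 114 128 151 170 183 186 190]
6 [190 190 189 186 178 165 146 125 112 105 110 117 133 154 173 185 188]
9 [191 190 190 188 183 175 155 133 108  95  89  98 116 140 164 179 188]
11 [192 191 191 190 189 180 170 143 108  78  69  81 106 140 164 184 188]
12.5 [190 190 191 191 188 180 168 143 118  88  73  74  96 123 150 172 182]
14 [180 183 184 185 182 180 166 150 124  94  72  71  84 100 126 147 165]
b4.png
-10 [206 203 198 195 191 189 187 185 185 187 189 190 193 197 201 204 204]
-6 [214 203 191 175 155 135 120 114 119 129 146 168 188 200 202 205 204]
-2 [203 196 187 167 146 127 119 116 118 132 148 170 187 201 205 207 206]
2 [201 196 181 164 142 126 115 116 124 136 159 178 196 203 208 207 207]
6 [200 191 176 153 133 120 119 119 129 145 166 184 197 204 205 207 207]
9 [204 195 181 151 119  98  99 113 131 158 179 197 201 206 206 207 207]
11 [202 191 178 149 112  82  77  93 118 151 177 196 204 207 207 207 206]
12.5 [197 186 165 142 106  85  83 103 130 160 183 196 204 206 207 206 207]
14 [185 167 139 113  88  79  86 107 136 161 184 196 203 204 202 198 194]
```

The pointer line reads about -0.04 rad from the index, within tolerance. Returning the tool to the stand.

Emit:
move_arm --plan '[{"delta_pos": [0.011,-0.019,0],"turn": [0,0,-0.18],"fingers": 1},{"delta_pos": [0.022,-0.038,0],"turn": [0,0,-0.36],"fingers": 1},{"delta_pos": [0.033,-0.057,0],"turn": [0,0,-0.54],"fingers": 1},{"delta_pos": [0.044,-0.076,0],"turn": [0,0,-0.72],"fingers": 1},{"delta_pos": [0.055,-0.095,0],"turn": [0,0,-0.9],"fingers": 1},{"delta_pos": [0.066,-0.114,0],"turn": [0,0,-1.08],"fingers": 1},{"delta_pos": [0.077,-0.133,0],"turn": [0,0,-1.26],"fingers": 1},{"delta_pos": [0.088,-0.152,0],"turn": [0,0,-1.44],"fingers": 1},{"delta_pos": [0.099,-0.171,0],"turn": [0,0,-1.62],"fingers": 1},{"delta_pos": [0.11,-0.19,0],"turn": [0,0,-1.8],"fingers": 1},{"delta_pos": [0.12,-0.21,0],"turn": [0,0,-1.98],"fingers": 1},{"delta_pos": [0.127,-0.224,0],"turn": [0,0,-2.16],"fingers": 1}]'

```text
clock: 30.45
position: [0.5481, 0.321, 0.237]
ee_rot: [0.499, 0.866, 0.0, -0.001]
ft_force: [-1.0, 0.0, -0.5]
grip_width: 0.126
grasp_force: 97.6
```

Emit:
move_arm --plan '[{"delta_pos": [0,0,0],"turn": [0,0,-0.18],"fingers": 1},{"delta_pos": [0,0,0],"turn": [0,0,-0.36],"fingers": 1},{"delta_pos": [0,0,0],"turn": [0,0,-0.44],"fingers": 1},{"delta_pos": [0,0,0],"turn": [0,0,-0.44],"fingers": 1}]'

```text
clock: 30.95
position: [0.5477, 0.3201, 0.2372]
ee_rot: [0.301, 0.953, 0.0, -0.001]
ft_force: [0.2, -0.8, -0.0]
grip_width: 0.128
grasp_force: 97.6
```

```bash
python3 st.py|head -1; python3 - <<'E'
from h import *
o=get_obs();c=grab("wrist");X=cloud(c);V=c["range_z"]>0
m=(V&(X[...,2]>.056)&(X[...,2]<.068)&(np.hypot(X[...,0]-.545,X[...,1]-.318)<.05)).astype(np.uint8)
P=X[m>0];print("stand",cv2.minAreaRect(np.float32(P[:,:2]*1000)))
T=np.eye(4);T[:3,:3]=Ro.from_quat(o["ee_rot"]).as_matrix();T[:3,3]=o["position"]
Q=(X-T[:3,3])@T[:3,:3];k=V&(np.hypot(Q[...,0],Q[...,1])<.03)&(Q[...,2]>.045)&(Q[...,2]<.075);P=Q[k]
print("shank tool frame x max",np.percentile(P[:,0],95),"y",np.percentile(P[:,1],[3,97]))
E
```

```text
30.95 yaw 144.91 F [ 0.23 -0.78 -0.04] tool [-0.64 -0.51  0.04] M [-0.023 -0.029  0.013] [0.5477 0.3201 0.2372] q7 0.01
stand ((545.7418212890625, 319.3065185546875), (60.209556579589844, 60.3186149597168), 79.12351989746094)
shank tool frame x max 0.0049747004972814785 y [-0.00529984  0.00371635]
```

Emit:
move_arm --plan '[{"delta_pos": [0.0014,-0.0015,0.03],"turn": [0,0,0],"fingers": 1},{"delta_pos": [0.0014,-0.0015,0.06],"turn": [0,0,0],"fingers": 1},{"delta_pos": [0.0014,-0.0015,0.08],"turn": [0,0,0],"fingers": 1},{"delta_pos": [0.0014,-0.0015,0.09],"turn": [0,0,0],"fingers": 1},{"delta_pos": [0.0014,-0.0015,0.097],"turn": [0,0,0],"fingers": 1},{"delta_pos": [0.0014,-0.0015,0.103],"turn": [0,0,0],"fingers": 1}]'

```text
clock: 31.8
position: [0.5452, 0.3201, 0.1354]
ee_rot: [0.301, 0.954, 0.0, 0.0]
ft_force: [-0.3, -0.3, -0.9]
grip_width: 0.126
grasp_force: 97.6
```

Emit:
move_arm --plan '[{"delta_pos": [0,0,0.01],"turn": [0,0,0],"fingers": 1},{"delta_pos": [0,0,0.02],"turn": [0,0,0],"fingers": 1},{"delta_pos": [0,0,0.03],"turn": [0,0,0],"fingers": 1},{"delta_pos": [0,0,0.038],"turn": [0,0,0],"fingers": 1},{"delta_pos": [0,0,0.042],"turn": [0,0,0],"fingers": 1},{"delta_pos": [0,0,0.042],"turn": [0,0,0],"fingers": 1}]'

```text
clock: 32.55
position: [0.5449, 0.3198, 0.0929]
ee_rot: [0.301, 0.954, -0.0, -0.0]
ft_force: [0.3, 0.4, -0.2]
grip_width: 0.124
grasp_force: 97.6
```

Down in the socket without contact. Lowering the last few millimetres.

Emit:
move_arm --plan '[{"delta_pos": [0,0,0.002],"turn": [0,0,0],"fingers": 1},{"delta_pos": [0,0,0.0035],"turn": [0,0,0],"fingers": 1},{"delta_pos": [0,0,0.0035],"turn": [0,0,0],"fingers": 1}]'

```text
clock: 32.92
position: [0.5449, 0.3197, 0.0896]
ee_rot: [0.301, 0.954, -0.0, 0.0]
ft_force: [-0.1, 0.3, -0.3]
grip_width: 0.128
grasp_force: 97.6
```

Emit:
move_arm --plan '[{"delta_pos": [0,0,0],"turn": [0,0,0],"fingers": 0.7},{"delta_pos": [0,0,0],"turn": [0,0,0],"fingers": 0.4},{"delta_pos": [0,0,0],"turn": [0,0,0],"fingers": 0},{"delta_pos": [0,0,0],"turn": [0,0,0],"fingers": 0},{"delta_pos": [0,0,0],"turn": [0,0,0],"fingers": 0},{"delta_pos": [0,0,0],"turn": [0,0,0],"fingers": 0},{"delta_pos": [0,0,0],"turn": [0,0,0],"fingers": 0},{"delta_pos": [0,0,0],"turn": [0,0,0],"fingers": 0}]'

```text
clock: 33.92
position: [0.545, 0.3198, 0.0896]
ee_rot: [0.301, 0.954, -0.0, 0.0]
ft_force: [0.5, 0.2, 1.0]
grip_width: 1.002
grasp_force: 0.0
```

Emit:
move_arm --plan '[{"delta_pos": [0,0,-0.03],"turn": [0,0,0],"fingers": 0},{"delta_pos": [0,0,-0.08],"turn": [0,0,0],"fingers": 0},{"delta_pos": [0,0,-0.13],"turn": [0,0,0],"fingers": 0},{"delta_pos": [-0.03,0,-0.164],"turn": [0,0,0],"fingers": 0},{"delta_pos": [-0.079,0,-0.164],"turn": [0,0,0],"fingers": 0},{"delta_pos": [-0.079,0,-0.164],"turn": [0,0,0],"fingers": 0}]'

```text
clock: 34.67
position: [0.613, 0.2706, 0.2529]
ee_rot: [0.304, 0.953, -0.0, 0.0]
ft_force: [-0.3, 0.2, 0.2]
grip_width: 0.999
grasp_force: 0.0
```

```bash
python3 - <<'E'
from h import *
c=grab("wrist");print(get_obs()["position"].round(4))
X=cloud(c);V=c["range_z"]>0
for nm,lo,hi in(("tool",.095,.14),("collar",.064,.07),("stand",.056,.064)):
    m=V&(X[...,2]>lo)&(X[...,2]<hi)&(np.hypot(X[...,0]-.545,X[...,1]-.318)<.05);P=X[m]
    print(nm,np.median(P,0).round(4),P[:,2].max().round(4),cv2.minAreaRect(np.float32(P[:,:2]*1000)))
E
```

```text
[0.6109 0.2728 0.253 ]
tool [0.5441 0.319  0.125 ] 0.1271 ((543.964599609375, 319.1026611328125), (11.526595115661621, 20.859378814697266), 54.343441009521484)
collar [0.543  0.3151 0.0653] 0.0675 ((543.5700073242188, 318.71685791015625), (21.036121368408203, 14.376972198486328), 54.90736389160156)
stand [0.5463 0.3207 0.0613] 0.064 ((545.787109375, 319.6633605957031), (60.376426696777344, 59.95090866088867), 79.04314422607422)
```

The tool stands fully down and upright, with its top at z 0.125 as at the start. One last look at the trimmer from the first viewpoint.

Emit:
move_arm --plan '[{"delta_pos": [-0.007,-0.052,0],"turn": [0,0,0.17],"fingers": 0},{"delta_pos": [-0.015,-0.104,0],"turn": [0,0,0.34],"fingers": 0},{"delta_pos": [-0.022,-0.156,0],"turn": [0,0,0.51],"fingers": 0},{"delta_pos": [-0.03,-0.208,0],"turn": [0,0,0.68],"fingers": 0},{"delta_pos": [-0.037,-0.26,0],"turn": [0,0,0.82],"fingers": 0},{"delta_pos": [-0.037,-0.26,0],"turn": [0,0,0.82],"fingers": 0},{"delta_pos": [-0.037,-0.26,0],"turn": [0,0,0.82],"fingers": 0}]'

```text
clock: 35.6
position: [0.4906, 0.0412, 0.2536]
ee_rot: [0.655, 0.755, -0.0, 0.0]
ft_force: [0.4, 0.5, 1.2]
grip_width: 0.998
grasp_force: 0.0
```

```bash
python3 bore.py b5.png 2>/dev/null; python3 ang.py b5.png -11.5 2>/dev/null|head -5
```

```text
35.6 [0.4906 0.0412 0.2536] [ 0.88  0.15 -1.13  1.74  0.14  1.34 -0.13]
mouth [0.4834 0.1079] [36.17547607 36.59905243]
slot area 82.9375 angle -12.0 trimmer -0.05
index centroid 29.04 -5.3
index deg,offset at centre (np.float32(-8.76241), np.float32(-0.85399187), np.int64(48), np.float64(0.09226015331051485), [[22.5, -0.7], [24.5, -0.71], [26.5, -0.74], [28.5, -0.61], [30.5, -0.73], [32.5, -0.7]])
slot (np.float32(-11.6643305), np.float32(0.023824267), np.int64(88), np.float64(0.2357547165375627), [[-8.0, 0.06], [-6.0, 0.01], [-4.0, 0.04], [-2.0, 0.05], [0.0, 0.0], [2.0, -0.11], [4.0, 0.05], [6.0, -0.01], [8.0, -0.0], [10.0, 0.06], [12.0, -0.07]])
slot refined (np.float32(-11.665709), np.float32(0.023729209), np.int64(88), np.float64(0.23562833702815483))
front half (np.float32(-11.258859), np.float32(-0.03477625), np.int64(52), np.float64(0.27476147680483876))
trimmer by directions to -9.1: -0.044780053
```

The trimmer reads -0.045 rad against ±0.09 from two independent views, and the robot is clear of everything. Handing in.

```bash
python3 -c "from workcell import *;print(hand_in())"
```

```text
the job is handed in; nothing more can be done
None
```

The job is handed in: by my measurements the trimmer rests about 0.045 rad past the index mark (allowed 0.09) and the tool is back upright, fully down and released in its stand; on the way I overshot to about -0.17 rad through a mistaken move, re-inserted the tool and turned the trimmer back counter-clockwise.

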